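# Mount boards in the sprung rack and lock it

## Task

Mount all the flat wooden boards that lie on the bench (two or three alike, 130 mm long) in the sprung board rack for finishing: first turn the wing knob from tight to fully slack so that the tongues of the keeper comb move aside (it may have a right- or a left-hand thread, so try which way gives), then put every board in a bay of its own, same face up, one end pushed into the sprung jaw, the other lowered onto the shelf and let back under the fixed lip until it is held square between the jaws. When all are in, turn the wing knob fully tight again so that the tongues lie over their ends, and leave the jar, the tin, the sanding block and the rosewood bar where they are.

Things in the scene. Friction and masses are not known exactly. Their poses are not given: they have to be found in the camera images.
- rack: fixed metal board rack, base plate 236 x 264 x 12 mm, three equal bays side by side; origin on the bench under the middle of the middle bay; x points from the fixed jaw (robot's side) to the sprung jaws (far side), y to the side of the wing knob, z up. In each bay a board lies along x, bridging from jaw to jaw, free underneath between them.
- rack_shelf (a point): middle of the shelf of the fixed jaw (one jaw for all bays), where its end wall rises: rack x = -65 mm, 40 mm above the bench. The shelf reaches 14 mm from the wall towards the sprung jaws. Low cheeks beside each bay leave 61 mm of width.
- rack_lip (a point): middle of the edge of the fixed lip over the shelf, on its underside: rack x = -61 mm (4 mm out from the end wall), 18.5 mm above the shelf. On top slides the keeper comb, 62.5 to 67 mm above the bench. A board can be lowered past the lip only while the comb's tongues stand aside.
- bay_1 (a point): bay farthest from the knob of the rack: the point where the centre of the underside of a properly mounted board lies, 40 mm above the bench. x points along the bay from the fixed to the sprung jaw, y across the bays (85 mm from bay to bay), z up.
- bay_2 (a point): middle bay of the rack: the point where the centre of the underside of a properly mounted board lies, 40 mm above the bench. x points along the bay from the fixed to the sprung jaw, y across the bays (85 mm from bay to bay), z up.
- bay_3 (a point): bay next to the knob of the rack: the point where the centre of the underside of a properly mounted board lies, 40 mm above the bench. x points along the bay from the fixed to the sprung jaw, y across the bays (85 mm from bay to bay), z up.
- jaw_1_mouth (a point): middle of the foot of the groove's back face of the sprung jaw of bay 1, at the level of its ledge (40 mm above the bench); rack x = 59 mm + travel. Groove open to the fixed jaw, 22 mm high, 61 mm wide: the ledge reaches 12 mm and the upper lip 7 mm out from the back face, with an upturned flare beyond. Put a board in with this end dipped some 10 to 15 degrees.
- jaw_2_mouth (a point): middle of the foot of the groove's back face of the sprung jaw of bay 2, at the level of its ledge (40 mm above the bench); rack x = 59 mm + travel. Groove open to the fixed jaw, 22 mm high, 61 mm wide: the ledge reaches 12 mm and the upper lip 7 mm out from the back face, with an upturned flare beyond. Put a board in with this end dipped some 10 to 15 degrees.
- jaw_3_mouth (a point): middle of the foot of the groove's back face of the sprung jaw of bay 3, at the level of its ledge (40 mm above the bench); rack x = 59 mm + travel. Groove open to the fixed jaw, 22 mm high, 61 mm wide: the ledge reaches 12 mm and the upper lip 7 mm out from the back face, with an upturned flare beyond. Put a board in with this end dipped some 10 to 15 degrees.
- jaw_1 (a joint): travel (m) of the sprung jaw of bay 1 away from the fixed jaw: 0 = out at rest, 0.020 = fully back, 0.006 with a board mounted. Spring 400 N/m, preload 3.6 N (6 N with a board mounted). Push it to 0.011 to 0.017 so that the board's other end clears the fixed lip, lay the board level and let go: the spring drives it back under the lip.
- jaw_2 (a joint): travel (m) of the sprung jaw of bay 2 away from the fixed jaw: 0 = out at rest, 0.020 = fully back, 0.006 with a board mounted. Spring 400 N/m, preload 3.6 N (6 N with a board mounted). Push it to 0.011 to 0.017 so that the board's other end clears the fixed lip, lay the board level and let go: the spring drives it back under the lip.
- jaw_3 (a joint): travel (m) of the sprung jaw of bay 3 away from the fixed jaw: 0 = out at rest, 0.020 = fully back, 0.006 with a board mounted. Spring 400 N/m, preload 3.6 N (6 N with a board mounted). Push it to 0.011 to 0.017 so that the board's other end clears the fixed lip, lay the board level and let go: the spring drives it back under the lip.
- board_1: wooden board 130 mm long (own y axis), 55 mm wide (x), 16 mm thick (z), 60 to 110 g, flat on the bench; origin at the centre of its underside. All boards are alike; any may go into any bay, either end first, same face up. Two or three are present; an absent one reads None.
- board_2: wooden board 130 mm long (own y axis), 55 mm wide (x), 16 mm thick (z), 60 to 110 g, flat on the bench; origin at the centre of its underside. All boards are alike; any may go into any bay, either end first, same face up. Two or three are present; an absent one reads None.
- board_3: wooden board 130 mm long (own y axis), 55 mm wide (x), 16 mm thick (z), 60 to 110 g, flat on the bench; origin at the centre of its underside. All boards are alike; any may go into any bay, either end first, same face up. Two or three are present; an absent one reads None.
- lock_knob (a joint): angle (rad) of the wing knob, counter-clockwise from above positive: 0 = tight (keeper tongues over the bays). It slackens one way only, to a stop at +2.4 or at -2.4 (tongues aside); which way differs from start to start (left- or right-hand thread) and cannot be seen: try which way gives. The wrong way from tight it will not move. Friction about 0.12 N m; stays where left.
- knob_grip (a point): point on the upright turning axis of the wing knob, at the height to grip its steel wing (56 long, 12 thick, 26 mm tall; point 11 mm below its top, 94 mm above the bench, 14 mm above the 34 mm wide hub that the wing stands on). x runs along the wing, so grip across y; z up.
- keeper_tongue (a point): tip of the middle tongue of the steel keeper comb, at its underside, 62.5 mm above the bench, rack x = -47 mm. The comb has three tongues 18 mm wide, one to a bay, and slides along rack y with the knob (17.5 mm per rad, same sign): knob tight = tongues on the bays' centre lines, over the boards' near ends; knob slack = tongues 42 mm aside, between the bays.
- shellac_jar: amber jar with a pale lid, 60 mm across, 84 mm tall, loose; origin under it. A bystander.
- tin: round flat green and silver tin, 67 mm across, 22 mm tall, loose; origin under it. A bystander.
- sanding_block: cork-brown sanding block 42 x 85 x 28 mm, loose; origin under it. A bystander, not one of the boards.
- rosewood_bar: dark rosewood bar 16 x 118 x 15 mm, loose; origin under it. A bystander, not one of the boards.
Things that resemble listed ones, but are neither listed nor needed, are in the scene too. What is shaped like the board_1 but blue is not meant.

How it is judged:
By the outcome, as a careful person would: the job done as asked, in the order asked, and still so for the second after the job is handed in, with the robot touching nothing.
Of board_1, board_2, board_3 only 2 to 3 are there at a start; the rules pass over those that are not, and their reading is None.
At some moment in a run one of board_1, board_2, board_3 may be knocked a few centimetres aside while the robot is not near it.
Once in a run the grip may slacken for a moment while it holds something.
It also fails if it takes over 210 s, if anything falls off the work surface, if the arm or the gripper's body presses on something with over 40 N, if the wrist force passes 120 N, or if a joint passes its speed limit or range.

## Robot

A 6-joint arm with a two-finger parallel gripper is mounted at the origin on a cart in front of the work surface, level with it; the furniture and walls round the work are solid. World frame = base frame: x ahead of the robot, y to its left, z up, the work surface at z = 0. Lengths are in m, angles in rad, forces in N, time in s.
With the tool pointing down it reaches from about 0.4 to 0.825 m from the base axis. Payload 7 kg.
Tool frame: the origin (TCP) lies midway between the tips of the shut fingers; the grasp point (between the pads) lies 19 mm behind it; z points along the fingers, y is the line along which they close (so a half turn about z gives the same grasp; the last joint's range is limited). The gripper opens to 88 mm and grips with 3 to 60 N. Pads are 19 mm wide; open, the fingers measure 130 mm over their backs; the gripper's body (78 mm by 193 mm) begins 47 mm behind the grasp point.
Start: joints at [-1.008, 0.359, 0.012, 0, -1.224, -0.288], TCP at [0.183, -0.65, 0.227] pointing down, gripper open.
Joint ranges: [-3.07, 3.07], [-1.43, 2.12], [-1.02, 1.25], [-3.03, 1.67], [-3.05, -0], [-3.03, 3.03]. Speed limits (rad/s): [2.39, 2.39, 3.01, 3.14, 3.14, 3.14].

## Interface

Orientations are given as [roll, pitch, yaw] about the fixed x, y, z axes, in that order (R = Rz(yaw) Ry(pitch) Rx(roll)).
In Python, from station import arm gives the robot as it stands.
- The arm moves only by the tool servo_tool, never from a script. Its argument "deltas" is a list of rows, each a list of 7 numbers: the closure, from -1 (fully open) to 1 (shut), then the shift along the tool's x, y, z in mm, then the turn, a rotation vector about the tool's x, y, z in degrees. In form: [[gripper, x, y, z, ax, ay, az], ...]. A call has 1 to 20 rows; each row shifts and turns the commanded pose from where the row before left it, along the tool's axes as they then stand; what a row does not reach is not made up. A row lasts 1/12 s, in which the tool goes at most 41.7 mm and 7.16 degrees, less where a joint would pass 70% of its speed; a pose out of reach is approached as far as the arm can. A call is refused whole if a number of a shift passes 41.7 or a number of a turn 7.16, either way. A call with a gripper value outside its range is refused whole. The fingers move at their own pace and stop on an object; "squeeze" is the grip in N (left out, the last holds). Time passes only in rows, so rows that do not move let the fingers close. It gives the time, the measured TCP pose, the force, the opening and the grip force at its end, in the units of the state.
- arm.get_state(): the state, without advancing time (a new reading comes with each control period).
- arm.grab_frame(name): name is "scene" or "side" or "wrist"; returns a dict with "color" (480x640x3 uint8, red, green, blue), "K" (3x3 intrinsics, pixels), "distortion" ([k1, k2, p1, p2, k3] as OpenCV has them; the pictures are not rectified), "position" and "orientation" of the camera in the world. Camera axes: x right, y down, z forward; pixel columns grow to the right and rows downward; lengths in m; the calibration is good to about 2 mm. A picture is of the moment at which its call begins. There is no depth.
- arm.job_done(): hands the job in; it is judged then, once.
Trained networks look in a picture, given as the dict that the camera call returned (one of the last four; its "shot" number tells which), for a name from the list of things; names that differ only in an ending like _2 or _b are one class to them, and where a whole thing is asked for, a point or a joint stands for the part that bears it (a point fixed in the world has none). Each returns a list of dicts, best first, with "conf" (0 to 1); they miss things now and then, are a little off and sometimes report something else, mostly with a low value. They report only what shows in the picture. A call takes as long as a camera call. They do not tell look-alikes from the thing itself.
- arm.recognise(query, picture): "at" ([x, y, z] in m, in the coordinates of the camera as it stood for that picture, good to about 4 mm: the middle of the surface that is visible of it).
The state is a dict: "t": time; "q": joint angles; "qd": joint speeds; "joint_efforts": joint torques, N m; "eef_pos": TCP position; "ee_rot": TCP orientation; "force": force on the tool from outside, world axes, zero at the start; "moment": the same for the moment, N m; "width": finger opening in m; "gripper_force": force on a finger pad.
Only numpy, scipy, OpenCV 4.12 (cv2) and the standard library are available. Lean on these libraries where they do the work, as an engineer would, in place of code of your own. Each camera call takes 0.05 s, during which the arm holds its last target. There are 200 camera calls.

## Working session

There is one attempt and no reset: what is moved stays moved. The work goes in short steps, Python scripts to look and compute and a tool call to move; the robot and the scene stay as the last step left them, time stands still between calls to the robot, and variables do not carry over. Pictures are saved under pics/ and viewed, at most 14 in all, crops included, and the job is handed in when it is done.

Besides the shell and the picture viewer there is one more tool, called after "Emit:" in YAML: its name, and indented under it one key for each argument. servo_tool: Moves the arm, as the interface text tells. Its arguments: {"type":"object","properties":{"deltas":{"type":"array","items":{"type":"array","items":{"type":"number"}}},"squeeze":{"type":"number"}},"required":["deltas"]}

```bash
ls; mkdir -p pics; cat > h.py <<'E'
import numpy as np, cv2
from scipy.spatial.transform import Rotation as R
from station import arm
def rot(o):
    o=np.array(o); return o if o.shape==(3,3) else R.from_euler('xyz',o).as_matrix()
def world(f,p): return np.array(f["position"])+rot(f["orientation"])@np.array(p)
def pix2plane(f,uv,z):
    n=cv2.undistortPoints(np.array(uv,float).reshape(-1,1,2),np.array(f["K"]),np.array(f["distortion"]))[:,0]
    d=np.c_[n,np.ones(len(n))]@rot(f["orientation"]).T; c=np.array(f["position"])
    return c+d*((z-c[2])/d[:,2])[:,None]
def proj(f,P):
    M=rot(f["orientation"]); rv=cv2.Rodrigues(M.T)[0]; t=-M.T@np.array(f["position"])
    return cv2.projectPoints(np.array(P,float).reshape(-1,3),rv,t,np.array(f["K"]),np.array(f["distortion"]))[0][:,0]
def save(f,n,crop=None,s=1):
    im=f["color"][:,:,::-1]
    if crop: a,b,c,d=crop; im=im[b:d,a:c]
    if s!=1: im=cv2.resize(im,None,fx=s,fy=s,interpolation=cv2.INTER_CUBIC)
    cv2.imwrite("pics/"+n,im)
E
python3 - <<'E'
from h import *
for c in ["scene","side"]:
    f=arm.grab_frame(c); save(f,c+"0.png"); print(c,f["position"],f["orientation"],f["K"][0][0])
    for q in ["rack","board_1","lock_knob","knob_grip","keeper_tongue","rack_lip","jaw_1_mouth","bay_1","shellac_jar","tin","sanding_block","rosewood_bar"]:
        try:
            for d in arm.recognise(q,f)[:5]: print(q,round(d["conf"],2),world(f,d["at"]).round(3))
        except Exception as e: print(q,e)
s=arm.get_state(); print(s["eef_pos"],s["ee_rot"],s["t"],s["width"])
E
```

```text
pics
scene [-0.21020431  0.26998529  1.26412266] [-2.45314396 -0.00793327 -2.04721424] 466.50458781236904
rack 0.87 [0.588 0.094 0.02 ]
board_1 0.95 [0.498 0.398 0.016]
board_1 0.61 [ 0.41  -0.717  0.017]
lock_knob 0.68 [0.466 0.245 0.103]
knob_grip 0.73 [0.613 0.081 0.073]
knob_grip 0.71 [0.467 0.242 0.1  ]
keeper_tongue 0.89 [0.479 0.083 0.071]
rack_lip 0.58 [0.587 0.091 0.019]
jaw_1_mouth 0.87 [0.614 0.001 0.066]
jaw_1_mouth 0.59 [0.587 0.089 0.016]
bay_1 0.78 [0.585 0.092 0.019]
shellac_jar 0.87 [0.784 0.091 0.062]
shellac_jar 0.52 [0.588 0.093 0.018]
sanding_block 0.66 [ 0.63  -0.184  0.029]
sanding_block 0.42 [0.587 0.095 0.022]
rosewood_bar 0.62 [0.669 0.392 0.018]
rosewood_bar 0.46 [0.586 0.093 0.019]
side [ 0.04489135 -1.45699006  1.26752686] [-2.26769024 -0.01964294 -0.38223253] 551.3835269343622
rack 0.75 [ 0.599 -0.013  0.012]
board_1 0.96 [ 0.488 -0.174  0.021]
board_1 0.88 [ 0.473 -0.335  0.018]
board_1 0.85 [ 0.421 -0.738  0.014]
board_1 0.63 [ 0.604 -0.012  0.011]
knob_grip 0.34 [ 0.613 -0.012  0.054]
knob_grip 0.34 [0.795 0.071 0.058]
rack_lip 0.7 [ 0.601 -0.013  0.011]
jaw_1_mouth 0.55 [ 0.615 -0.017  0.055]
jaw_1_mouth 0.24 [ 0.632 -0.203  0.025]
bay_1 0.96 [ 0.601 -0.007  0.015]
shellac_jar 0.7 [0.796 0.073 0.058]
shellac_jar 0.16 [ 0.6   -0.007  0.015]
tin 0.66 [ 0.605 -0.363  0.016]
tin 0.33 [0.62  0.063 0.046]
sanding_block 0.59 [ 0.636 -0.201  0.027]
sanding_block 0.56 [ 0.601 -0.008  0.014]
[ 0.18311967 -0.64966872  0.22653932] [ 3.14158722e+00  7.50844401e-06 -2.86682029e+00] 1.3 0.08741392740146217
```

View pics/scene0.png

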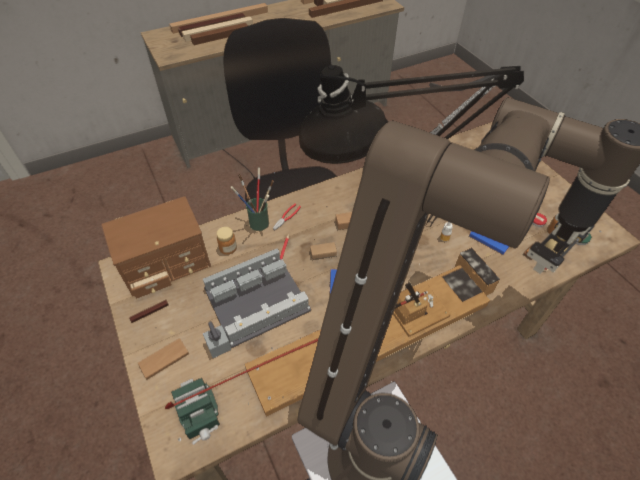

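View pics/side0.png

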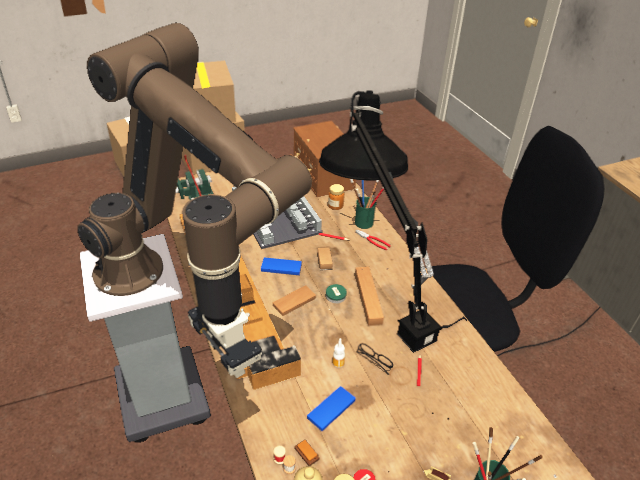

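Scene: rack at about (255,305), knob (213,340), one tan board at (163,358). Side: tan board at (295,299), blue decoys at (282,266) and (331,408), and the lamp head at (365,160). I'll check lamp clearance and plan the first move.

```bash
cat >> h.py <<'E'
def plan(wps,grip,pose=None):
    """wps: list of (pos, R matrix, nrows). prints rows from present pose (tool frame deltas)."""
    s=arm.get_state(); p=np.array(s["eef_pos"]); M=rot(s["ee_rot"])
    if pose is not None: p,M=np.array(pose[0],float),pose[1]
    rows=[]
    for q,N,n in wps:
        q=np.array(q,float); rv=R.from_matrix(M.T@N).as_rotvec(); p0,M0=p,M
        for i in range(1,n+1):
            pt=p0+(q-p0)*i/n; Mt=M0@R.from_rotvec(rv*i/n).as_matrix()
            d=np.round(M.T@(pt-p)*1000,1); a=np.round(np.degrees(R.from_matrix(M.T@Mt).as_rotvec()),2)
            rows.append([grip,*d.tolist(),*a.tolist()])
            p=p+M@(d/1000); M=M@R.from_rotvec(np.radians(a)).as_matrix()
    out=[]
    for r in rows: out.append("["+",".join("%g"%(v+0) for v in r)+"]")
    print("ROWS",len(rows),"max",np.abs(np.array(rows)[:,1:4]).max(),np.abs(np.array(rows)[:,4:]).max()); print("["+",".join(out)+"]")
def down(yaw,tilt=0,axis=None):
    M=R.from_euler('xyz',[np.pi,0,yaw]).as_matrix()
    if tilt: M=R.from_rotvec(np.radians(tilt)*np.array(axis)).as_matrix()@M
    return M
def st():
    s=arm.get_state(); print("t",round(s["t"],2),"p",np.round(s["eef_pos"],4),"rpy",np.round(s["ee_rot"],4),"F",np.round(s["force"],1),"Mz",np.round(s["moment"],2),"w",round(s["width"],4),"gf",round(s["gripper_force"],1)); return s
E
python3 - <<'E'
from h import *
f=arm.grab_frame("scene"); g=arm.grab_frame("side")
def tri(a,b):
    A=pix2plane(f,[a],0)[0]; B=pix2plane(g,[b],0)[0]; c=np.array(f["position"]);d=np.array(g["position"])
    u=A-c;v=B-d; s=np.linalg.lstsq(np.c_[u,-v],d-c,rcond=None)[0]; return c+s[0]*u, d+s[1]*v
print("head",tri((343,132),(364,160)),"elbow",tri((513,77),(415,228)))
s=arm.get_state();y=s["ee_rot"][2]
plan([((0.36,-0.5,0.3),down(y+.3),9),((0.5,-0.25,0.3),down(y+.8),9)],-1)
E
```

```text
head (array([ 0.69847507, -0.27773244,  0.43694615]), array([ 0.70414516, -0.27692143,  0.44263791])) elbow (array([ 0.56784515, -0.7328781 ,  0.55499336]), array([ 0.58435827, -0.73070086,  0.57003231]))
ROWS 18 max 31.8 3.19
[[-1,-23.4,10.7,-8.2,0,0,-1.91],[-1,-23.8,9.9,-8.1,0,0,-1.91],[-1,-24.1,9,-8.2,0,0,-1.91],[-1,-24.3,8.3,-8.1,0,0,-1.91],[-1,-24.7,7.5,-8.2,0,0,-1.91],[-1,-24.9,6.6,-8.2,0,0,-1.91],[-1,-25,5.8,-8.1,0,0,-1.91],[-1,-25.3,5,-8.2,0,0,-1.91],[-1,-25.4,4.1,-8.1,0,0,-1.91],[-1,-28.2,14.9,0,0,0,-3.18],[-1,-28.9,13.2,0,0,0,-3.19],[-1,-29.6,11.7,0,0,0,-3.18],[-1,-30.3,10,0,0,0,-3.18],[-1,-30.7,8.2,0,0,0,-3.18],[-1,-31.2,6.6,0,0,0,-3.19],[-1,-31.4,4.8,0,0,0,-3.18],[-1,-31.7,3.1,0,0,0,-3.18],[-1,-31.8,1.3,0,0,0,-3.19]]
```

```bash
python3 - <<'E'
from h import *
s=arm.get_state();y=s["ee_rot"][2]
plan([((0.3,-0.45,0.28),down(y+.4),8),((0.42,-0.2,0.28),down(y+.9),9)],-1)
E
```

```text
ROWS 17 max 30.8 3.19
[[-1,-20.8,20.1,-6.7,0,0,-2.86],[-1,-21.8,18.9,-6.7,0,0,-2.87],[-1,-22.8,17.9,-6.6,0,0,-2.86],[-1,-23.6,16.7,-6.7,0,0,-2.87],[-1,-24.4,15.6,-6.7,0,0,-2.86],[-1,-25.1,14.2,-6.7,0,0,-2.87],[-1,-25.8,13.1,-6.7,0,0,-2.86],[-1,-26.5,11.7,-6.6,0,0,-2.87],[-1,-27.8,13.4,0,0,0,-3.18],[-1,-28.4,11.7,0,0,0,-3.19],[-1,-29.1,10.2,0,0,0,-3.18],[-1,-29.6,8.6,0,0,0,-3.18],[-1,-30,6.9,0,0,0,-3.18],[-1,-30.4,5.2,0,0,0,-3.19],[-1,-30.6,3.6,0,0,0,-3.18],[-1,-30.7,1.8,0,0,0,-3.18],[-1,-30.8,0.1,0,0,0,-3.19]]
```

Emit:
servo_tool:
  deltas:
    - [-1, -20.8, 20.1, -6.7, 0, 0, -2.86]
    - [-1, -21.8, 18.9, -6.7, 0, 0, -2.87]
    - [-1, -22.8, 17.9, -6.6, 0, 0, -2.86]
    - [-1, -23.6, 16.7, -6.7, 0, 0, -2.87]
    - [-1, -24.4, 15.6, -6.7, 0, 0, -2.86]
    - [-1, -25.1, 14.2, -6.7, 0, 0, -2.87]
    - [-1, -25.8, 13.1, -6.7, 0, 0, -2.86]
    - [-1, -26.5, 11.7, -6.6, 0, 0, -2.87]
    - [-1, -27.8, 13.4, 0, 0, 0, -3.18]
    - [-1, -28.4, 11.7, 0, 0, 0, -3.19]
    - [-1, -29.1, 10.2, 0, 0, 0, -3.18]
    - [-1, -29.6, 8.6, 0, 0, 0, -3.18]
    - [-1, -30, 6.9, 0, 0, 0, -3.18]
    - [-1, -30.4, 5.2, 0, 0, 0, -3.19]
    - [-1, -30.6, 3.6, 0, 0, 0, -3.18]
    - [-1, -30.7, 1.8, 0, 0, 0, -3.18]
    - [-1, -30.8, 0.1, 0, 0, 0, -3.19]

```text
t: 2.82
eef_pos: [0.4203, -0.1986, 0.2803]
ee_rot: [-3.141, 0.0, -1.964]
force: [0.3, -0.1, 0.3]
width: 0.0878
gripper_force: 0.0
```

```bash
python3 - <<'E'
from h import *
s=st(); y=s["ee_rot"][2]
print(np.round(s["q"],2))
for c in ["scene","side","wrist"]:
    f=arm.grab_frame(c); save(f,c+"1.png"); 
    if c=="wrist": print(f["position"],f["orientation"])
    for q in ["board_1","knob_grip","keeper_tongue"]:
        for d in arm.recognise(q,f)[:5]: print(c,q,round(d["conf"],2),world(f,d["at"]).round(3), np.round(proj(f,world(f,d["at"])),0))
plan([((0.45,0.15,0.28),down(y+.7),10),((0.45,0.3,0.28),down(y+1),5)],-1)
E
```

```text
t 2.82 p [ 0.4203 -0.1986  0.2803] rpy [-3.1407e+00  3.0000e-04 -1.9639e+00] F [ 0.3 -0.1  0.3] Mz [-0.01  0.04 -0.01] w 0.0878 gf 0.0
[-0.02 -0.03 -0.34  0.   -1.26 -0.38]
scene board_1 0.8 [0.501 0.399 0.015] [[162. 359.]]
scene board_1 0.5 [ 0.518 -0.185  0.016] [[339. 277.]]
scene knob_grip 0.62 [0.467 0.241 0.098] [[214. 331.]]
scene knob_grip 0.32 [0.613 0.    0.063] [[274. 268.]]
scene knob_grip 0.29 [0.592 0.101 0.015] [[248. 294.]]
scene keeper_tongue 0.6 [0.476 0.085 0.07 ] [[266. 311.]]
side board_1 0.93 [ 0.42  -0.738  0.014] [[330. 410.]]
side board_1 0.89 [ 0.488 -0.171  0.022] [[281. 264.]]
side board_1 0.59 [ 0.474 -0.334  0.018] [[295. 299.]]
side board_1 0.25 [0.615 0.071 0.064] [[292. 206.]]
side keeper_tongue 0.63 [0.476 0.068 0.066] [[256. 214.]]
[ 0.38869208 -0.27351196  0.43857026] [2.84925454e+00 2.09092145e-04 2.74342313e+00]
wrist board_1 0.87 [ 0.487 -0.168  0.018] [[277. 248.]]
wrist board_1 0.74 [ 0.467 -0.331  0.018] [[231. 111.]]
wrist board_1 0.65 [ 0.589 -0.011  0.015] [[257. 375.]]
wrist knob_grip 0.34 [ 0.627 -0.194  0.03 ] [[162. 275.]]
wrist keeper_tongue 0.94 [ 0.478 -0.004  0.068] [[336. 377.]]
wrist keeper_tongue 0.74 [ 0.615 -0.026  0.041] [[231. 385.]]
ROWS 15 max 35.2 4.04
[[-1,-33.5,10.8,0,0,0,-4.03],[-1,-34.2,8.4,0,0,0,-4.04],[-1,-34.7,5.9,0,0,0,-4.03],[-1,-35,3.5,0,0,0,-4.04],[-1,-35.2,1.1,0,0,0,-4.03],[-1,-35.1,-1.5,0,0,0,-4.04],[-1,-35,-3.9,-0.1,0,0,-4.03],[-1,-34.6,-6.3,0,0,0,-4.04],[-1,-34.1,-8.8,0,0.01,0,-4.03],[-1,-33.4,-11.2,0,0,0,-4.04],[-1,-28.6,-9.1,0,0,0,-3.44],[-1,-28,-10.7,0,0,0,-3.43],[-1,-27.3,-12.4,0,0,0,-3.44],[-1,-26.5,-14.1,0,0,0,-3.44],[-1,-25.6,-15.6,0,0,0,-3.43]]
```

View pics/scene1.png

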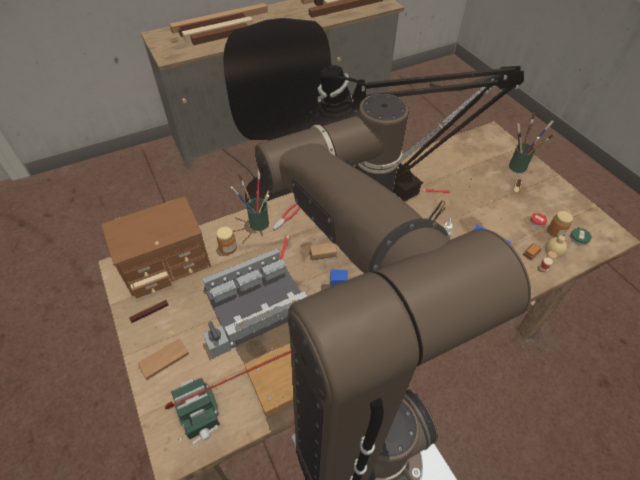

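Emit:
servo_tool:
  deltas:
    - [-1, -33.5, 10.8, 0, 0, 0, -4.03]
    - [-1, -34.2, 8.4, 0, 0, 0, -4.04]
    - [-1, -34.7, 5.9, 0, 0, 0, -4.03]
    - [-1, -35, 3.5, 0, 0, 0, -4.04]
    - [-1, -35.2, 1.1, 0, 0, 0, -4.03]
    - [-1, -35.1, -1.5, 0, 0, 0, -4.04]
    - [-1, -35, -3.9, 0, 0, 0, -4.03]
    - [-1, -34.6, -6.3, 0, 0, 0, -4.04]
    - [-1, -34.1, -8.8, 0, 0, 0, -4.03]
    - [-1, -33.4, -11.2, 0, 0, 0, -4.04]
    - [-1, 0, 0, 0, 0, 0, 0]

```text
t: 4.33
eef_pos: [0.4506, 0.1549, 0.2797]
ee_rot: [-3.141, 0.0, -1.256]
force: [0.6, 0.1, 0.9]
width: 0.0875
gripper_force: 0.0
```

```bash
python3 - <<'E'
from h import *
s=st()
fs=[]
for c in ["scene","side","wrist"]:
    f=arm.grab_frame(c); fs.append(f); save(f,c+"2.png"); 
    for q in ["board_1","knob_grip","lock_knob","keeper_tongue","jaw_1_mouth"]:
        for d in arm.recognise(q,f)[:5]: print(c,q,round(d["conf"],2),world(f,d["at"]).round(3), np.round(proj(f,world(f,d["at"])),0))
print(pix2plane(fs[1],[(357,270),(368,267),(373,324),(382,318)],0.02).round(3))
import pickle; pickle.dump(fs,open("fs2.pkl","wb"))
E
```

```text
t 4.33 p [0.4506 0.1549 0.2797] rpy [-3.1412e+00  3.0000e-04 -1.2557e+00] F [0.6 0.1 0.9] Mz [0.01 0.08 0.03] w 0.0875 gf 0.0
scene board_1 0.71 [0.498 0.4   0.019] [[161. 359.]]
scene board_1 0.7 [ 0.377 -0.754  0.021] [[505. 244.]]
scene lock_knob 0.43 [0.47  0.246 0.104] [[212. 330.]]
scene keeper_tongue 0.92 [0.475 0.117 0.07 ] [[256. 316.]]
side board_1 0.72 [0.505 0.417 0.015] [[237. 174.]]
side board_1 0.68 [ 0.468 -0.332  0.021] [[293. 299.]]
side board_1 0.61 [ 0.49  -0.173  0.021] [[282. 264.]]
side board_1 0.59 [ 0.421 -0.738  0.013] [[331. 410.]]
side board_1 0.51 [0.609 0.166 0.064] [[281. 192.]]
side knob_grip 0.63 [0.468 0.236 0.094] [[240. 183.]]
side knob_grip 0.54 [0.797 0.072 0.059] [[337. 197.]]
side lock_knob 0.44 [0.472 0.235 0.091] [[241. 184.]]
side keeper_tongue 0.72 [0.476 0.077 0.064] [[255. 213.]]
side keeper_tongue 0.64 [ 0.603 -0.359  0.018] [[336. 294.]]
side jaw_1_mouth 0.61 [ 0.603 -0.361  0.017] [[336. 295.]]
side jaw_1_mouth 0.54 [ 0.617 -0.014  0.054] [[301. 221.]]
wrist board_1 0.66 [0.497 0.416 0.021] [[225. 377.]]
wrist board_1 0.47 [0.608 0.169 0.065] [[165. 181.]]
wrist knob_grip 0.82 [0.468 0.233 0.099] [[275. 288.]]
wrist lock_knob 0.95 [0.471 0.242 0.098] [[270. 295.]]
wrist keeper_tongue 0.92 [0.476 0.074 0.069] [[315. 130.]]
wrist jaw_1_mouth 0.73 [0.607 0.016 0.068] [[196.  22.]]
[[ 0.713 -0.285  0.02 ]
 [ 0.754 -0.285  0.02 ]
 [ 0.655 -0.516  0.02 ]
 [ 0.692 -0.505  0.02 ]]
```

View pics/wrist2.png

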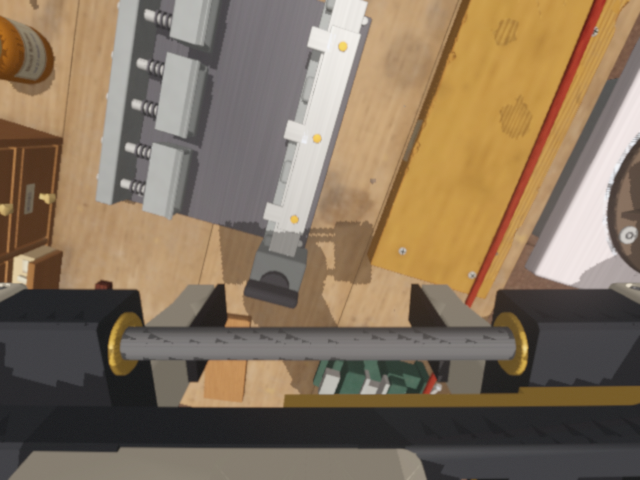

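View pics/side2.png

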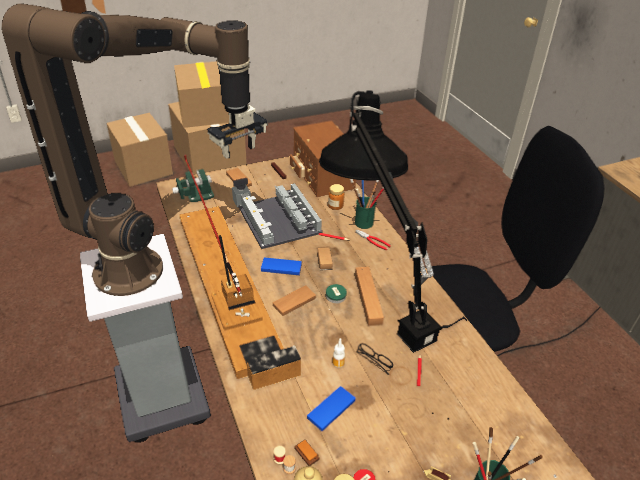

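Wrist: tongue tips at about (310,40), (287,130), (266,213); comb screws at (343,46), (317,138), (294,219); wing at about (248,290)–(297,297). Side: only two tan boards, plus blue decoys and a long plank. The red rod needs its height checked.

```bash
python3 - <<'E'
from h import *
import pickle; S,D,W=pickle.load(open("fs2.pkl","rb"))
sc=pix2plane(W,[(343,46),(317,138),(294,219)],0.067); print("screws",sc.round(4))
v=sc[2]-sc[0]; print("rack y dir deg",np.degrees(np.arctan2(v[1],v[0])), np.linalg.norm(v)) 
print("tips",pix2plane(W,[(310,38),(286,130),(266,213)],0.065).round(4))
print("base corner",pix2plane(W,[(98,200),(222,228)],0.012).round(4))
print("wing ends",pix2plane(W,[(247,291),(298,299)],0.105).round(4))
def tri(a,b):
    A=pix2plane(S,[a],0)[0]; B=pix2plane(D,[b],0)[0]; c=np.array(S["position"]);d=np.array(D["position"])
    u=A-c;v=B-d; s=np.linalg.lstsq(np.c_[u,-v],d-c,rcond=None)[0]; return c+s[0]*u, d+s[1]*v
print("rod",tri((170,405),(185,158)))
save(W,"w2c.png",(180,160,420,420),2.5)
E
```

```text
screws [[ 0.4736 -0.005   0.067 ]
 [ 0.4717  0.0806  0.067 ]
 [ 0.4701  0.1661  0.067 ]]
rack y dir deg 91.19304443246317 0.17112384784613405
tips [[ 0.5049 -0.0025  0.065 ]
 [ 0.5032  0.0826  0.065 ]
 [ 0.5     0.1693  0.065 ]]
base corner [[0.6999 0.228  0.012 ]
 [0.55   0.2168 0.012 ]]
wing ends [[0.4942 0.2421 0.105 ]
 [0.4429 0.235  0.105 ]]
rod (array([0.30064206, 0.39906765, 0.14783073]), array([0.29883776, 0.39879709, 0.14697374]))
```

View pics/w2c.png

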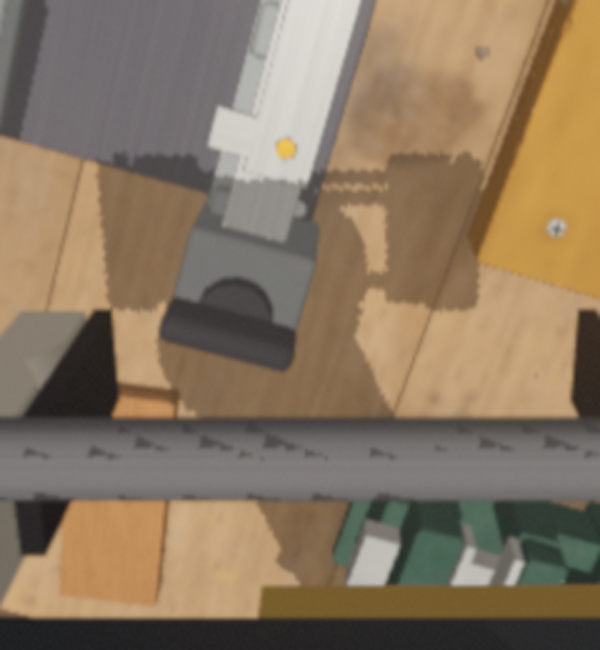

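```bash
python3 - <<'E'
from h import *
plan([((0.468,0.239,0.18),down(0.021),12)],-1)
import pickle; S,D,W=pickle.load(open("fs2.pkl","rb"))
s=arm.get_state();print(s["q"][5],proj(W,s["eef_pos"]))
E
```

```text
ROWS 12 max 8.4 6.13
[[-1,-6.6,-3.7,8.3,0,0,-6.13],[-1,-6.1,-4.3,8.4,0,0,-6.13],[-1,-5.6,-5,8.3,0,0,-6.12],[-1,-5.1,-5.6,8.3,0,0,-6.13],[-1,-4.4,-6,8.4,0,0,-6.13],[-1,-3.8,-6.5,8.3,0,0,-6.13],[-1,-3,-6.9,8.3,0,0,-6.13],[-1,-2.3,-7.2,8.4,0,0,-6.12],[-1,-1.6,-7.3,8.3,0,0,-6.13],[-1,-0.7,-7.5,8.3,0,0,-6.13],[-1,0.1,-7.5,8.3,0,0,-6.13],[-1,0.9,-7.5,8.4,0,0,-6.13]]
-0.4310376898659608 [[315.57956073 303.14013695]]
```

Emit:
servo_tool:
  deltas:
    - [-1, -6.6, -3.7, 8.3, 0, 0, -6.13]
    - [-1, -6.1, -4.3, 8.4, 0, 0, -6.13]
    - [-1, -5.6, -5, 8.3, 0, 0, -6.12]
    - [-1, -5.1, -5.6, 8.3, 0, 0, -6.13]
    - [-1, -4.4, -6, 8.4, 0, 0, -6.13]
    - [-1, -3.8, -6.5, 8.3, 0, 0, -6.13]
    - [-1, -3, -6.9, 8.3, 0, 0, -6.13]
    - [-1, -2.3, -7.2, 8.4, 0, 0, -6.12]
    - [-1, -1.6, -7.3, 8.3, 0, 0, -6.13]
    - [-1, -0.7, -7.5, 8.3, 0, 0, -6.13]
    - [-1, 0.1, -7.5, 8.3, 0, 0, -6.13]
    - [-1, 0.9, -7.5, 8.4, 0, 0, -6.13]
    - [-1, 0, 0, 0, 0, 0, 0]

```text
t: 6.32
eef_pos: [0.4676, 0.2395, 0.1782]
ee_rot: [3.14, 0.002, 0.026]
force: [-0.2, 0.0, -0.8]
width: 0.0878
gripper_force: 0.0
```

```bash
python3 - <<'E'
from h import *
s=st(); print(s["q"][5])
f=arm.grab_frame("wrist"); save(f,"w3.png")
for q in ["knob_grip","lock_knob"]:
    for d in arm.recognise(q,f)[:3]: print(q,round(d["conf"],2),world(f,d["at"]).round(4), np.round(proj(f,world(f,d["at"])),0))
print(proj(f,s["eef_pos"]),proj(f,[[.468,.239,.105],[.496,.2395,.105],[.44,.2385,.105]]))
import pickle; pickle.dump(f,open("w3.pkl","wb"))
E
```

```text
t 6.32 p [0.4676 0.2395 0.1782] rpy [3.14e+00 2.00e-03 2.63e-02] F [-0.2  0.  -0.8] Mz [-0.15  0.16  0.02] w 0.0878 gf 0.0
0.7505349360479314
knob_grip 0.58 [0.4709 0.2365 0.1037] [[321. 247.]]
lock_knob 0.64 [0.4733 0.248  0.1068] [[304. 244.]]
lock_knob 0.61 [0.6095 0.1715 0.0689] [[424.  33.]]
[[315.96030789 300.06205373]] [[316.98718513 251.08981796]
 [317.30635217 210.21671207]
 [316.6887731  289.32710607]]
```

View pics/w3.png

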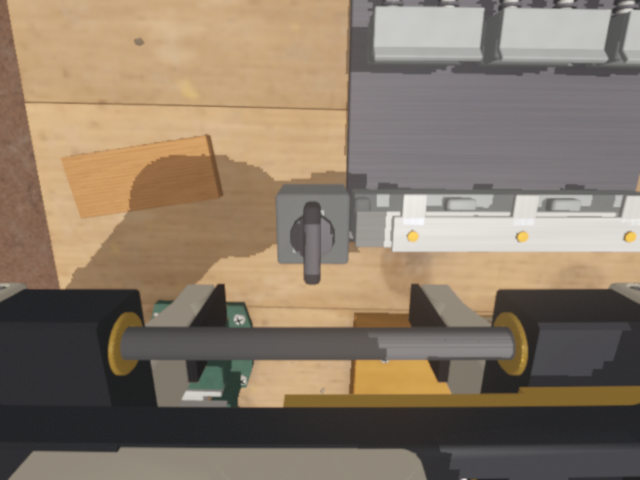

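```bash
python3 - <<'E'
from h import *
import pickle; f=pickle.load(open("w3.pkl","rb"))
print("wing",pix2plane(f,[(313,204),(313,282)],.105).round(4))
print("screws",pix2plane(f,[(413,237),(523,237),(631,237)],.067).round(4))
t=pix2plane(f,[(415,195),(524,195),(633,195)],.067);print("tips",t.round(4))
b=pix2plane(f,[(63,158),(207,136),(219,196),(81,217)],.016);print("board",b.round(4),b.mean(0))
for i in range(4): v=b[(i+1)%4]-b[i]; print(np.linalg.norm(v).round(4),np.degrees(np.arctan2(v[1],v[0])).round(1))
print("plate edge",pix2plane(f,[(349,60),(349,180)],.012).round(4))
print("jaw lips",pix2plane(f,[(376,55),(483,60),(502,60),(606,60)],.064).round(4))
E
```

```text
wing [[0.5    0.2424 0.105 ]
 [0.4454 0.2412 0.105 ]]
screws [[ 0.4687  0.1646  0.067 ]
 [ 0.4709  0.0786  0.067 ]
 [ 0.4731 -0.0073  0.067 ]]
tips [[5.015e-01 1.664e-01 6.700e-02]
 [5.037e-01 8.410e-02 6.700e-02]
 [5.061e-01 3.000e-04 6.700e-02]]
board [[0.5181 0.4614 0.016 ]
 [0.5392 0.3344 0.016 ]
 [0.4879 0.3268 0.016 ]
 [0.4656 0.454  0.016 ]] [0.5026715  0.39416952 0.016     ]
0.1287 -80.6
0.0518 -171.6
0.1291 99.9
0.053 8.1
plate edge [[0.6018 0.2163 0.012 ]
 [0.5044 0.2114 0.012 ]]
jaw lips [[0.5963 0.2019 0.064 ]
 [0.5955 0.1281 0.064 ]
 [0.5959 0.115  0.064 ]
 [0.5986 0.0423 0.064 ]]
```

Emit:
servo_tool:
  deltas:
    - [-1, 5, -2.3, 12, 0, 0, 0]
    - [-1, 0, 0, 20, 0, 0, 0]
    - [-1, 0, 0, 20, 0, 0, 0]
    - [-1, 0, 0, 20, 0, 0, 0]
    - [-1, 0, 0, 18, 0, 0, 0]
    - [-0.3, 0, 0, 2, 0, 0, 0]
    - [0.4, 0, 0, 0, 0, 0, 0]
    - [0.8, 0, 0, 0, 0, 0, 0]
    - [1, 0, 0, 0, 0, 0, 0]
    - [1, 0, 0, 0, 0, 0, 0]
    - [1, 0, 0, 0, 0, 0, 0]
    - [1, 0, 0, 0, 0, 0, 0]
  squeeze: 12

```text
t: 7.47
eef_pos: [0.4732, 0.2417, 0.0886]
ee_rot: [-3.141, -0.001, 0.021]
force: [0.2, 0.4, -0.2]
width: 0.0465
gripper_force: 0.0
```

```bash
python3 - <<'E'
from h import *
st()
E
```

```text
t 7.47 p [0.4732 0.2417 0.0886] rpy [-3.1407e+00 -8.0000e-04  2.0900e-02] F [ 0.2  0.4 -0.2] Mz [-0.1   0.16 -0.02] w 0.0465 gf 0.0
```

Emit:
servo_tool:
  deltas:
    - [1, 0, 0, 2, 0, 0, 0]
    - [1, 0, 0, 0, 0, 0, 0]
    - [1, 0, 0, 0, 0, 0, 0]
    - [1, 0, 0, 0, 0, 0, 0]
    - [1, 0, 0, 0, 0, 0, 0]
    - [1, 0, 0, 0, 0, 0, 0]
    - [1, 0, 0, 0, 0, 0, 0]
    - [1, 0, 0, 0, 0, 0, 0]
  squeeze: 12

```text
t: 8.13
eef_pos: [0.473, 0.2435, 0.0859]
ee_rot: [-3.139, -0.001, 0.021]
force: [-3.2, 7.8, -1.7]
width: 0.0121
gripper_force: 12.0
```

Emit:
servo_tool:
  deltas:
    - [1, 0, -2, 0, 0, 0, 0]
    - [1, 0, 0, 0, 0, 0, 0]
    - [1, 0, 0, 0, 0, 0, 3]
    - [1, 0, 0, 0, 0, 0, 3]
    - [1, 0, 0, 0, 0, 0, 3]
    - [1, 0, 0, 0, 0, 0, 0]
  squeeze: 30

```text
t: 8.63
eef_pos: [0.4729, 0.2434, 0.0859]
ee_rot: [3.141, -0.0, -0.137]
force: [-0.6, 1.1, -0.3]
width: 0.0132
gripper_force: 32.6
```

```bash
python3 - <<'E'
from h import *
st()
E
```

```text
t 8.63 p [0.4729 0.2434 0.0859] rpy [ 3.1413 -0.     -0.1372] F [-0.6  1.1 -0.3] Mz [0.19 0.39 0.8 ] w 0.0132 gf 32.6
```

Clockwise resists (0.8 N·m, fingers slipping), so the thread slackens counter-clockwise. I'll release, turn the hand half round for joint range, and regrip.

Emit:
servo_tool:
  deltas:
    - [1, 0, 0, 0, 0, 0, -4.5]
    - [1, 0, 0, 0, 0, 0, -4.5]
    - [-1, 0, 0, 0, 0, 0, 0]
    - [-1, 0, 0, 0, 0, 0, 0]
    - [-1, 0, 0, 0, 0, 0, 0]
    - [-1, 0, 0, 0, 0, 0, 0]
    - [-1, 0, 0, 0, 0, 0, 0]
    - [-1, 0, 0, 0, 0, 0, 0]
    - [-1, 0, 0, 0, 0, 0, 0]
    - [-1, 0, 0, 0, 0, 0, 0]
    - [-1, 0, 0, 0, 0, 0, 0]
    - [-1, 0, 0, 0, 0, 0, 0]
  squeeze: 12

```text
t: 9.63
eef_pos: [0.4729, 0.2434, 0.0859]
ee_rot: [3.142, 0.0, 0.021]
force: [0.5, -0.3, 0.2]
width: 0.0731
gripper_force: 0.0
```

```bash
python3 - <<'E'
from h import *
s=st(); print(s["q"])
E
```

```text
t 9.63 p [0.4729 0.2434 0.0859] rpy [3.1416 0.     0.021 ] F [ 0.5 -0.3  0.2] Mz [-0.1   0.19 -0.03] w 0.0731 gf 0.0
[ 8.44291013e-01  2.63320437e-01 -4.85699673e-01 -5.52079991e-06
 -8.21818066e-01  7.47510202e-01]
```

Emit:
servo_tool:
  deltas:
    - [-1, 0, 0, 0, 0, 0, 7]
    - [-1, 0, 0, 0, 0, 0, 7]
    - [-1, 0, 0, 0, 0, 0, 7]
    - [-1, 0, 0, 0, 0, 0, 7]
    - [-1, 0, 0, 0, 0, 0, 7]
    - [-1, 0, 0, 0, 0, 0, 7]
    - [-1, 0, 0, 0, 0, 0, 7]
    - [-1, 0, 0, 0, 0, 0, 7]
    - [-1, 0, 0, 0, 0, 0, 7]
    - [-1, 0, 0, 0, 0, 0, 7]
    - [-1, 0, 0, 0, 0, 0, 7]
    - [-1, 0, 0, 0, 0, 0, 7]
    - [-1, 0, 0, 0, 0, 0, 7]
    - [-1, 0, 0, 0, 0, 0, 7]
    - [-1, 0, 0, 0, 0, 0, 7]
    - [-1, 0, 0, 0, 0, 0, 7]
    - [-1, 0, 0, 0, 0, 0, 7]
    - [-1, 0, 0, 0, 0, 0, 7]
    - [-1, 0, 0, 0, 0, 0, 7]
    - [-1, 0, 0, 0, 0, 0, 7]

```text
t: 11.3
eef_pos: [0.4729, 0.2434, 0.0859]
ee_rot: [3.142, -0.0, -2.429]
force: [0.3, -0.8, -0.2]
width: 0.0875
gripper_force: 0.0
```

Emit:
servo_tool:
  deltas:
    - [-1, 0, 0, 0, 0, 0, 7]
    - [0, 0, 0, 0, 0, 0, 7]
    - [1, 0, 0, 0, 0, 0, 7]
    - [1, 0, 0, 0, 0, 0, 7]
    - [1, 0, 0, 0, 0, 0, 7]
    - [1, 0, 0, 0, 0, 0, 5]
    - [1, 0, 0, 0, 0, 0, 0]
    - [1, 0, 0, 0, 0, 0, 0]
    - [1, 0, 0, 0, 0, 0, 0]
    - [1, 0, 0, 0, 0, 0, 0]
    - [1, 0, 0, 0, 0, 0, 0]
    - [1, 0, 0, 0, 0, 0, 0]
    - [1, 0, 0, 0, 0, 0, 0]
    - [1, 0, 0, 0, 0, 0, 0]
    - [1, 0, 0, 0, 0, 0, 0]
    - [1, 0, 0, 0, 0, 0, 0]
    - [1, 0, 0, 0, 0, 0, 0]
    - [1, 0, 0, 0, 0, 0, 0]
  squeeze: 12

```text
t: 12.8
eef_pos: [0.4729, 0.2435, 0.086]
ee_rot: [3.141, 0.0, -3.12]
force: [-0.2, 0.6, -1.2]
width: 0.012
gripper_force: 12.0
```

```bash
python3 - <<'E'
from h import *
s=st(); print(s["q"])
E
```

```text
t 12.8 p [0.4729 0.2435 0.086 ] rpy [ 3.1415  0.     -3.1205] F [-0.2  0.6 -1.2] Mz [0.33 0.13 0.1 ] w 0.012 gf 12.0
[ 8.44309434e-01  2.63324654e-01 -4.85599463e-01 -7.22163206e-05
 -8.21749668e-01 -2.39392874e+00]
```

Emit:
servo_tool:
  deltas:
    - [1, 0, 0, 0, 0, 0, 0]
    - [1, 0, 0, 0, 0, 0, -4]
    - [1, 0, 0, 0, 0, 0, -4]
    - [1, 0, 0, 0, 0, 0, -6]
    - [1, 0, 0, 0, 0, 0, -6]
  squeeze: 30

```text
t: 13.22
eef_pos: [0.4728, 0.2442, 0.086]
ee_rot: [3.14, 0.001, -2.767]
force: [-3.6, 4.5, -0.4]
width: 0.0119
gripper_force: 30.0
```

```bash
python3 - <<'E'
from h import *
s=st()
E
```

```text
t 13.22 p [0.4728 0.2442 0.086 ] rpy [ 3.1404e+00  5.0000e-04 -2.7673e+00] F [-3.6  4.5 -0.4] Mz [ 1.81  1.15 -0.18] w 0.0119 gf 30.0
```

It gives (small moment, width unchanged). I'll continue to 137.5° (20° done).

Emit:
servo_tool:
  deltas:
    - [1, 0, 0, 0, 0, 0, -7]
    - [1, 0, 0, 0, 0, 0, -7]
    - [1, 0, 0, 0, 0, 0, -7]
    - [1, 0, 0, 0, 0, 0, -7]
    - [1, 0, 0, 0, 0, 0, -7]
    - [1, 0, 0, 0, 0, 0, -7]
    - [1, 0, 0, 0, 0, 0, -7]
    - [1, 0, 0, 0, 0, 0, -7]
    - [1, 0, 0, 0, 0, 0, -7]
    - [1, 0, 0, 0, 0, 0, -7]
    - [1, 0, 0, 0, 0, 0, -7]
    - [1, 0, 0, 0, 0, 0, -7]
    - [1, 0, 0, 0, 0, 0, -7]
    - [1, 0, 0, 0, 0, 0, -7]
    - [1, 0, 0, 0, 0, 0, -7]
    - [1, 0, 0, 0, 0, 0, -7]
    - [1, 0, 0, 0, 0, 0, -5]
    - [1, 0, 0, 0, 0, 0, -2]
    - [1, 0, 0, 0, 0, 0, 0]

```text
t: 14.8
eef_pos: [0.4697, 0.2445, 0.0859]
ee_rot: [3.14, 0.004, -0.694]
force: [-21.4, 11.0, 11.7]
width: 0.0115
gripper_force: 30.3
```

```bash
python3 - <<'E'
from h import *
s=st(); print(s["q"])
E
```

```text
t 14.8 p [0.4697 0.2445 0.0859] rpy [ 3.1401  0.0043 -0.6936] F [-21.4  11.   11.7] Mz [ 3.99  8.   -0.51] w 0.0115 gf 30.3
[ 0.84734149  0.26159522 -0.48589003 -0.00580457 -0.82492829  0.03382356]
```

Emit:
servo_tool:
  deltas:
    - [-1, 0, 0, 0, 0, 0, 0]
    - [-1, 0, 0, 0, 0, 0, 0]
    - [-1, 0, 0, 0, 0, 0, 0]
    - [-1, 0, 0, -10, 0, 0, 0]
    - [-1, 0, 0, -30, 0, 0, 0]
    - [-1, 0, 0, -40, 0, 0, 0]
    - [-1, 0, 0, -40, 0, 0, 0]
    - [-1, 0, 0, -40, 0, 0, 0]
    - [-1, 0, 0, -30, 0, 0, 0]
    - [-1, 0, 0, 0, 0, 0, 0]

```text
t: 15.63
eef_pos: [0.4758, 0.2445, 0.2843]
ee_rot: [-3.13, -0.003, -0.694]
force: [0.4, 0.2, 0.3]
width: 0.0728
gripper_force: 0.0
```

```bash
python3 - <<'E'
from h import *
s=st()
f=arm.grab_frame("wrist"); save(f,"w4.png")
import pickle; pickle.dump(f,open("w4.pkl","wb"))
for q in ["keeper_tongue","knob_grip"]:
    for d in arm.recognise(q,f)[:3]: print(q,round(d["conf"],2),world(f,d["at"]).round(4), np.round(proj(f,world(f,d["at"])),0))
E
```

```text
t 15.63 p [0.4758 0.2445 0.2843] rpy [-3.1303 -0.0032 -0.6944] F [0.4 0.2 0.3] Mz [ 0.03 -0.04  0.05] w 0.0728 gf 0.0
keeper_tongue 0.97 [0.4782 0.116  0.0661] [[417. 127.]]
knob_grip 0.59 [0.4701 0.2401 0.1046] [[326. 219.]]
```

View pics/w4.png

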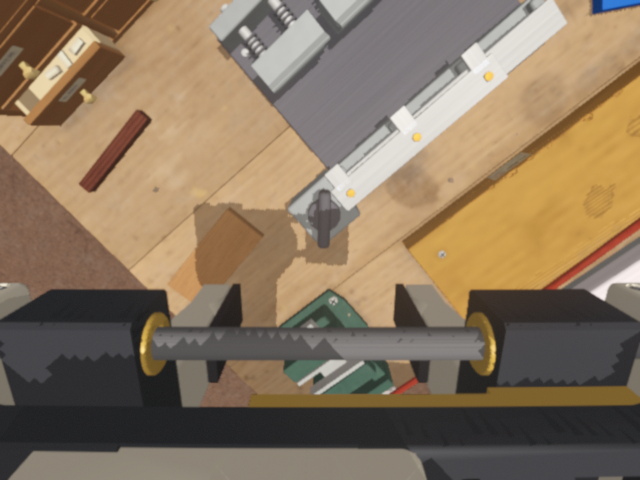

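Wrist: tongues now stand between the bays (tips about (470,52), (398,118), (336,180)), the wing at (323,220), and the board's corner at (232,208). Now board A.

```bash
python3 - <<'E'
from h import *
import pickle; f=pickle.load(open("w4.pkl","rb"))
sc=pix2plane(f,[(489,76),(417,137),(351,193)],.067);print("screws",sc.round(4))
print("wing",pix2plane(f,[(323,193),(324,247)],.105).round(4))
print("board",pix2plane(f,[(232,208),(264,236)],.016).round(4))
plan([((0.503,0.394,0.15),down(np.radians(-80.2)),9)],-1)
E
```

```text
screws [[0.4723 0.0364 0.067 ]
 [0.4703 0.1221 0.067 ]
 [0.4683 0.2074 0.067 ]]
wing [[0.4916 0.2261 0.105 ]
 [0.4502 0.2591 0.105 ]]
board [[0.5365 0.3304 0.016 ]
 [0.486  0.3242 0.016 ]]
ROWS 9 max 15.4 4.49
[[-1,-8.2,-15,14.1,0,0,4.49],[-1,-9.3,-14.3,14,-0.01,0.01,4.48],[-1,-10.4,-13.6,14.1,0,0,4.49],[-1,-11.4,-12.7,14.1,-0.01,0,4.48],[-1,-12.4,-11.8,14,0,0.01,4.49],[-1,-13.3,-10.7,14.1,-0.01,0,4.48],[-1,-14.1,-9.7,14.1,0,0,4.49],[-1,-14.8,-8.6,14,-0.01,0.01,4.49],[-1,-15.4,-7.4,14.1,0,0,4.48]]
```

Emit:
servo_tool:
  deltas:
    - [-1, -8.2, -15, 14.1, 0, 0, 4.49]
    - [-1, -9.3, -14.3, 14, 0, 0, 4.48]
    - [-1, -10.4, -13.6, 14.1, 0, 0, 4.49]
    - [-1, -11.4, -12.7, 14.1, 0, 0, 4.48]
    - [-1, -12.4, -11.8, 14, 0, 0, 4.49]
    - [-1, -13.3, -10.7, 14.1, 0, 0, 4.48]
    - [-1, -14.1, -9.7, 14.1, 0, 0, 4.49]
    - [-1, -14.8, -8.6, 14, 0, 0, 4.49]
    - [-1, -15.4, -7.4, 14.1, 0, 0, 4.48]
    - [-1, 0, 0, 0, 0, 0, 0]

```text
t: 16.62
eef_pos: [0.5018, 0.3946, 0.1441]
ee_rot: [3.136, -0.005, -1.403]
force: [0.1, -0.4, -1.1]
width: 0.0876
gripper_force: 0.0
```

```bash
python3 - <<'E'
from h import *
s=st()
f=arm.grab_frame("wrist"); save(f,"w5.png")
import pickle; pickle.dump(f,open("w5.pkl","wb"))
for d in arm.recognise("board_1",f)[:3]: print(round(d["conf"],2),world(f,d["at"]).round(4))
E
```

```text
t 16.62 p [0.5018 0.3946 0.1441] rpy [ 3.1361 -0.0047 -1.4032] F [ 0.1 -0.4 -1.1] Mz [ 0.03  0.17 -0.07] w 0.0876 gf 0.0
0.86 [0.5018 0.3901 0.0189]
```

View pics/w5.png

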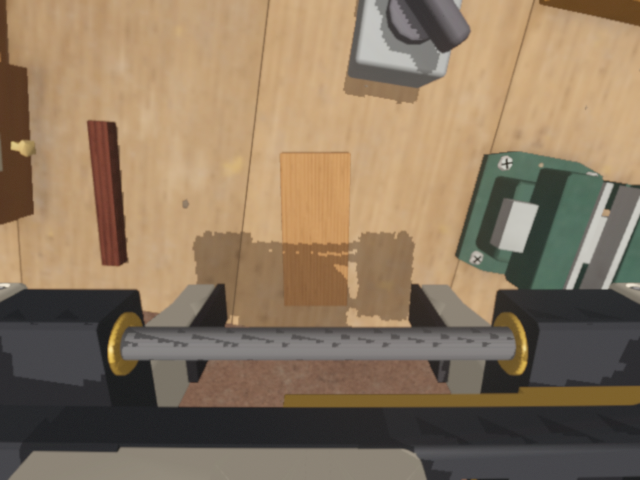

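```bash
python3 - <<'E'
from h import *
import pickle; f=pickle.load(open("w5.pkl","rb"))
b=pix2plane(f,[(281,152),(350,152),(348,306),(285,306)],.016);print(b.round(4),b.mean(0).round(4))
c=b.mean(0); a=(b[0]+b[1])/2-(b[2]+b[3])/2; print("long axis",np.degrees(np.arctan2(a[1],a[0])),np.linalg.norm(a))
plan([((c[0],c[1],0.05),down(np.radians(-80.2)),5),((c[0],c[1],0.004),down(np.radians(-80.2)),4)],-1)
E
```

```text
[[0.5388 0.3354 0.016 ]
 [0.4864 0.3266 0.016 ]
 [0.4632 0.4551 0.016 ]
 [0.5174 0.4641 0.016 ]] [0.5015 0.3953 0.016 ]
long axis -80.14323233734855 0.130553942290704
ROWS 9 max 19.5 0.04
[[-1,-0.5,0,19.4,0.04,-0.04,0.02],[-1,-0.4,0.1,19.4,0.04,-0.04,0.03],[-1,-0.4,0,19.4,0.03,-0.03,0.02],[-1,-0.4,0.1,19.4,0.04,-0.04,0.03],[-1,-0.4,0.1,19.5,0.04,-0.04,0.02],[-1,0,0,11.5,0,0,0],[-1,0,0,11.5,0,0,0],[-1,0,0,11.5,0,0,0],[-1,0,0,11.5,0,0,0]]
```

Emit:
servo_tool:
  deltas:
    - [-1, -0.4, 0, 20, 0.2, -0.2, 0]
    - [-1, -0.4, 0, 20, 0, 0, 0]
    - [-1, 0, 0, 20, 0, 0, 0]
    - [-1, 0, 0, 20, 0, 0, 0]
    - [-1, 0, 0, 20, 0, 0, 0]
    - [-1, 0, 0, 20, 0, 0, 0]
    - [-1, 0, 0, 14, 0, 0, 0]
    - [0.3, 0, 0, 0, 0, 0, 0]
    - [1, 0, 0, 0, 0, 0, 0]
    - [1, 0, 0, 0, 0, 0, 0]
    - [1, 0, 0, 0, 0, 0, 0]
  squeeze: 15

```text
t: 17.63
eef_pos: [0.5038, 0.3961, 0.017]
ee_rot: [-3.136, 0.005, -1.399]
force: [0.4, 0.6, 0.5]
width: 0.0665
gripper_force: 0.0
```

Emit:
servo_tool:
  deltas:
    - [0.2, -0.4, 2, 6, 0, 0, 0]
    - [0.2, 0, 0, 5, 0, 0, 0]
    - [1, 0, 0, 0, 0, 0, 0]
    - [1, 0, 0, 0, 0, 0, 0]
    - [1, 0, 0, 0, 0, 0, 0]
    - [1, 0, 0, 0, 0, 0, 0]
  squeeze: 15

```text
t: 18.13
eef_pos: [0.5015, 0.3963, 0.005]
ee_rot: [-3.137, 0.004, -1.399]
force: [0.0, 2.0, 5.9]
width: 0.0544
gripper_force: 15.0
```

```bash
python3 - <<'E'
from h import *
s=st()
E
```

```text
t 18.13 p [0.5015 0.3963 0.005 ] rpy [-3.1369  0.0045 -1.3987] F [0.  2.  5.9] Mz [0.39 0.33 0.03] w 0.0544 gf 15.0
```

```bash
cat >> h.py <<'E'
O=np.array([0.5504,0.082]); YAW=np.radians(1.4)
def wp(xmax,zb,th,bay,off=(1,0,5),dy=0,yaw0=0.0):
    """TCP pose for board tilted th deg, largest far x = xmax (mm, rack), far bottom corner height zb mm"""
    t=np.radians(th); fx=xmax-16*np.sin(t); c=np.array([fx-65*np.cos(t),(bay-2)*85+dy,zb+65*np.sin(t)])
    Rz=R.from_euler('z',YAW).as_matrix(); cw=Rz@(c/1000)+np.array([*O,0])
    M=down(YAW+yaw0,th,Rz[:,1]); return cw-M@(np.array(off)/1000),M
E
python3 - <<'E'
from h import *
s=arm.get_state(); p=np.array(s["eef_pos"]); M=rot(s["ee_rot"])
a=wp(40,130,0,3); b=wp(40,110,15,3)
plan([(p+[0,0,.14],M,6),(a[0],a[1],14)],1)
print(a[0],b[0])
E
```

```text
ROWS 20 max 23.4 5.83
[[1,-0.1,-0.1,-23.3,0,0,0],[1,-0.1,-0.1,-23.4,0,0,0],[1,-0.1,-0.1,-23.3,0,0,0],[1,-0.1,-0.1,-23.3,0,0,0],[1,-0.1,-0.1,-23.4,0,0,0],[1,-0.1,-0.2,-23.3,0,0,0],[1,16.4,1.4,0.6,-0.03,0,-5.82],[1,16.3,3,0.7,-0.03,0,-5.83],[1,15.8,4.6,0.6,-0.03,0.01,-5.82],[1,15.3,6.2,0.6,-0.03,0,-5.83],[1,14.5,7.8,0.7,-0.02,0,-5.82],[1,13.7,9.2,0.6,-0.03,0,-5.82],[1,12.7,10.5,0.7,-0.03,0,-5.83],[1,11.6,11.8,0.6,-0.03,0,-5.82],[1,10.3,12.8,0.7,-0.03,0,-5.83],[1,9,13.9,0.7,-0.03,0.01,-5.82],[1,7.5,14.7,0.6,-0.03,0,-5.83],[1,6,15.3,0.7,-0.03,0,-5.82],[1,4.3,15.9,0.7,-0.03,0,-5.82],[1,2.8,16.3,0.7,-0.02,0,-5.83]]
[0.52233103 0.16633939 0.135     ] [0.52173309 0.16632478 0.13191169]
```

Emit:
servo_tool:
  deltas:
    - [1, 0, 0, 0, 0, 0, 0]
    - [1, 0, 0, 0, 0, 0, 0]
    - [1, 0, 0, -10, 0, 0, 0]
    - [1, 0, 0, -30, 0, 0, 0]
    - [1, 0, 0, -35, 0, 0, 0]
    - [1, 0, 0, -35, 0, 0, 0]
    - [1, 0, 0, -30, 0, 0, 0]
    - [1, 0, 0, 0, 0, 0, 0]
  squeeze: 40

```text
t: 18.8
eef_pos: [0.5031, 0.3972, 0.1518]
ee_rot: [-3.13, 0.009, -1.398]
force: [1.3, 0.3, -0.9]
width: 0.0547
gripper_force: 40.0
```

Emit:
servo_tool:
  deltas:
    - [1, 16.4, 1.4, 0.6, 0, 0, -5.82]
    - [1, 16.3, 3, 0.7, 0, 0, -5.83]
    - [1, 15.8, 4.6, 0.6, 0, 0, -5.82]
    - [1, 15.3, 6.2, 0.6, 0, 0, -5.83]
    - [1, 14.5, 7.8, 0.7, 0, 0, -5.82]
    - [1, 13.7, 9.2, 0.6, 0, 0, -5.82]
    - [1, 12.7, 10.5, 0.7, 0, 0, -5.83]
    - [1, 11.6, 11.8, 0.6, 0, 0, -5.82]
    - [1, 10.3, 12.8, 0.7, 0, 0, -5.83]
    - [1, 9, 13.9, 0.7, 0, 0, -5.82]
    - [1, 7.5, 14.7, 0.6, 0, 0, -5.83]
    - [1, 6, 15.3, 0.7, 0, 0, -5.82]
    - [1, 4.3, 15.9, 0.7, 0, 0, -5.82]
    - [1, 2.8, 16.3, 0.7, 0, 0, -5.83]
    - [1, 0, 0, 0, 0, 0, 0]
    - [1, 0, 0, 0, 0, 0, 0]
    - [1, 0, 0, 0, 0, 0, 0]

```text
t: 20.22
eef_pos: [0.5214, 0.1652, 0.1343]
ee_rot: [-3.138, -0.003, 0.021]
force: [-0.0, 0.6, -1.2]
width: 0.0548
gripper_force: 40.0
```

```bash
python3 - <<'E'
from h import *
s=st(); print(np.round(s["q"],2))
f=arm.grab_frame("wrist"); save(f,"w6.png")
import pickle; pickle.dump(f,open("w6.pkl","wb"))
E
```

```text
t 20.22 p [0.5214 0.1652 0.1343] rpy [-3.1376e+00 -2.7000e-03  2.1400e-02] F [-0.   0.6 -1.2] Mz [-0.07  0.16 -0.02] w 0.0548 gf 40.0
[ 0.66  0.23 -0.4  -0.   -0.94  0.93]
```

View pics/w6.png

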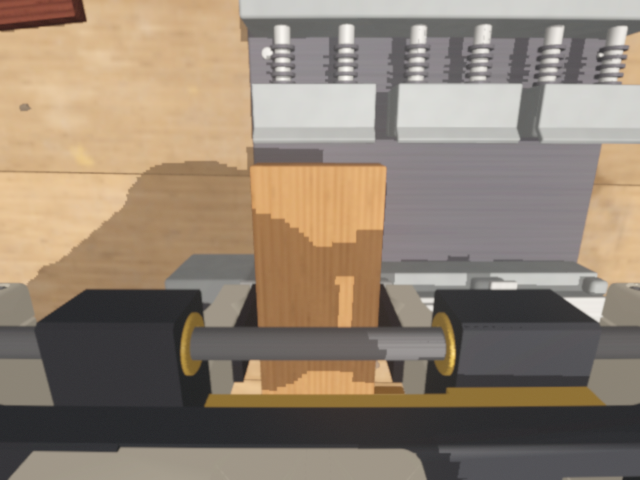

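Wrist: board's far edge at (251–385,165); jaw 3 spans columns 253–376 and jaw 2 397–520 at row 86/137.

```bash
python3 - <<'E'
from h import *
import pickle; f=pickle.load(open("w6.pkl","rb"))
Rz=R.from_euler('z',-YAW).as_matrix()
def rk(uv,z): p=pix2plane(f,uv,z); q=p.copy(); q[:,:2]-=O; return (q@Rz.T*1000).round(1)
for z in (.06,.07,.08): print(z,rk([(253,86),(376,86),(397,86),(520,86),(540,86)],z)[:, :2].tolist(), "flare",rk([(253,137),(376,139),(397,139),(520,140)],z)[:,:2].tolist())
s=arm.get_state(); zt=s["eef_pos"][2]+.011
e=rk([(251,165),(385,165)],zt); print("board end",e, "tcp",Rz@(np.array(s["eef_pos"])-[*O,0])*1000)
print("base edge",rk([(249,40),(254,140)],.012))
E
```

```text
0.06 [[77.1, 121.6], [76.8, 48.2], [76.8, 35.7], [76.9, -38.0], [76.9, -50.0]] flare [[47.8, 123.1], [46.3, 47.0], [46.3, 34.0], [45.7, -42.6]]
0.07 [[76.0, 119.9], [75.7, 49.7], [75.6, 37.7], [75.7, -32.8], [75.8, -44.4]] flare [[47.9, 121.4], [46.4, 48.5], [46.4, 36.0], [45.8, -37.3]]
0.08 [[74.8, 118.2], [74.5, 51.1], [74.5, 39.7], [74.6, -27.7], [74.6, -38.7]] flare [[47.9, 119.6], [46.6, 50.0], [46.6, 38.1], [46.0, -31.9]]
board end [[ 37.7 109.5 145.3]
 [ 37.5  55.8 145.3]] tcp [-26.95619031  84.17099516 134.29724293]
base edge [[112.7 131.   12. ]
 [ 45.2 130.9  12. ]]
```

```bash
sed -i 's/^O=.*/O=np.array([0.5504,0.0837]); YAW=np.radians(1.4)/; s/off=(1,0,5)/off=(0,0,5)/' h.py
python3 - <<'E'
from h import *
a=wp(40,85,15,3); b=wp(40,42.5,15,3); c=wp(57,42.5,15,3)
plan([(*a,5),(*b,5),(*c,5)],1); print(c[0])
E
```

```text
ROWS 15 max 8.2 3.04
[[1,0.3,-0.5,5.5,-0.05,-3.03,-0.02],[1,0.5,-0.5,5.5,-0.05,-3.04,-0.02],[1,0.8,-0.5,5.5,-0.05,-3.03,-0.02],[1,1.2,-0.5,5.4,-0.04,-3.03,-0.01],[1,1.4,-0.5,5.4,-0.05,-3.03,-0.02],[1,2.2,0,8.2,0,0,0],[1,2.2,0,8.2,0,0,0],[1,2.2,0,8.2,0,0,0],[1,2.2,0,8.2,0,0,0],[1,2.2,0,8.2,0,0,0],[1,3.3,0,-0.9,0,0,0],[1,3.3,0,-0.8,0,0,0],[1,3.2,0,-0.9,0,0,0],[1,3.3,0,-0.9,0,0,0],[1,3.3,0,-0.9,0,0,0]]
[0.53969365 0.16846372 0.06415287]
```

Emit:
servo_tool:
  deltas:
    - [1, 0.3, -0.5, 5.5, 0, -3.03, 0]
    - [1, 0.5, -0.5, 5.5, 0, -3.03, 0]
    - [1, 0.8, -0.5, 5.5, 0, -3.03, 0]
    - [1, 1.2, -0.5, 5.4, 0, -3.03, 0]
    - [1, 1.4, -0.5, 5.4, 0, -3.03, 0]
    - [1, 2.2, 0, 8.2, 0, 0, 0]
    - [1, 2.2, 0, 8.2, 0, 0, 0]
    - [1, 2.2, 0, 8.2, 0, 0, 0]
    - [1, 2.2, 0, 8.2, 0, 0, 0]
    - [1, 2.2, 0, 8.2, 0, 0, 0]
    - [1, 0, 0, 0, 0, 0, 0]
    - [1, 0, 0, 0, 0, 0, 0]

```text
t: 21.27
eef_pos: [0.5224, 0.1679, 0.0641]
ee_rot: [-3.138, 0.262, 0.025]
force: [0.2, -0.6, -0.6]
width: 0.0548
gripper_force: 40.0
```

```bash
python3 - <<'E'
from h import *
s=st(); b=wp(40,42.5,15,3); c=wp(57,42.5,15,3); print(b[0],R.from_matrix(b[1]).as_euler('xyz'))
plan([(*c,5)],1)
f=arm.grab_frame("wrist"); save(f,"w7.png")
E
```

```text
t 21.27 p [0.5224 0.1679 0.0641] rpy [-3.1379  0.2616  0.0254] F [ 0.2 -0.6 -0.6] Mz [-0.1  -0.86  0.02] w 0.0548 gf 40.0
[0.52269873 0.16804838 0.06415287] [3.14159265 0.26179939 0.02443461]
ROWS 5 max 3.4 0.04
[[1,3.3,0,-0.9,-0.04,0,0.01],[1,3.4,0,-0.9,-0.04,0,0.01],[1,3.3,-0.1,-0.9,-0.04,-0.01,0.01],[1,3.3,0,-0.9,-0.04,0,0.01],[1,3.4,0,-0.9,-0.04,0,0.01]]
```

View pics/w7.png

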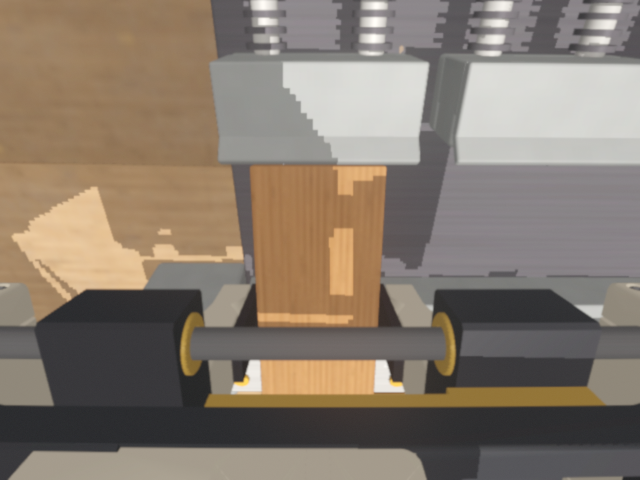

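Board (centre column 318) is aligned with jaw 3 (220–420, centre 320). Inserting.

Emit:
servo_tool:
  deltas:
    - [1, 3.3, 0, -0.9, 0, 0, 0]
    - [1, 3.4, 0, -0.9, 0, 0, 0]
    - [1, 3.3, 0, -0.9, 0, 0, 0]
    - [1, 3.3, 0, -0.9, 0, 0, 0]
    - [1, 3.4, 0, -0.9, 0, 0, 0]
    - [1, 0, 0, 0, 0, 0, 0]
    - [1, 0, 0, 0, 0, 0, 0]

```text
t: 21.9
eef_pos: [0.5402, 0.1682, 0.064]
ee_rot: [-3.138, 0.262, 0.025]
force: [-0.2, -0.4, -1.1]
width: 0.0545
gripper_force: 40.0
```

Emit:
servo_tool:
  deltas:
    - [1, 2.9, 0, -0.8, 0, 0, 0]
    - [1, 2.9, 0, -0.8, 0, 0, 0]
    - [1, 2.9, 0, -0.8, 0, 0, 0]
    - [1, 2.9, 0, -0.8, 0, 0, 0]
    - [1, 0, 0, 0, 0, 0, 0]
    - [1, 0, 0, 0, 0, 0, 0]

```text
t: 22.4
eef_pos: [0.5505, 0.1684, 0.064]
ee_rot: [-3.138, 0.265, 0.025]
force: [-7.0, 1.1, 1.6]
width: 0.055
gripper_force: 40.0
```

```bash
python3 - <<'E'
from h import *
s=st()
print(wp(69,42.5,15,3)[0])
E
```

```text
t 22.4 p [0.5505 0.1684 0.064 ] rpy [-3.1381  0.2651  0.0248] F [-7.   1.1  1.6] Mz [ 0.33  1.75 -0.03] w 0.055 gf 40.0
[0.55169007 0.16875691 0.06415287]
```

```bash
python3 - <<'E'
from h import *
s=arm.get_state(); M=rot(s["ee_rot"])
# command pose estimate: measured + compliance offset
p0=wp(69.5,42.5,15,3)
a=wp(76.3,42.5,15,3)
w=[(*a,3)]+[(*wp(76.3,42.5-1.0*(15-t)/15,t,3),1) for t in (12,9,6,3,0.5)]
plan(w,1,pose=p0); print(wp(74,41.5,0.5,3)[0])
E
```

```text
ROWS 8 max 3.6 3.0
[[1,2.2,0,-0.6,0,0,0],[1,2.2,0,-0.6,0,0,0],[1,2.2,0,-0.6,0,0,0],[1,0.6,0,3.4,0,3,0],[1,0.7,0,3.5,0,3,0],[1,0.7,0,3.4,0,3,0],[1,0.7,0,3.6,0,3,0],[1,0.5,0,2.9,0,2.5,0]]
[0.55722709 0.16889223 0.04706703]
```

Emit:
servo_tool:
  deltas:
    - [1, 2.2, 0, -0.6, 0, 0, 0]
    - [1, 2.2, 0, -0.6, 0, 0, 0]
    - [1, 2.2, 0, -0.6, 0, 0, 0]
    - [1, 0, 0, 0, 0, 0, 0]
    - [1, 0, 0, 0, 0, 0, 0]

```text
t: 22.82
eef_pos: [0.5564, 0.1686, 0.0639]
ee_rot: [-3.138, 0.267, 0.025]
force: [-10.3, 1.7, 1.9]
width: 0.0546
gripper_force: 40.0
```

Emit:
servo_tool:
  deltas:
    - [1, 0.6, 0, 3.4, 0, 3, 0]
    - [1, 0.7, 0, 3.5, 0, 3, 0]
    - [1, 0, 0, 0, 0, 0, 0]

```text
t: 23.07
eef_pos: [0.5547, 0.1682, 0.0566]
ee_rot: [-3.138, 0.16, 0.024]
force: [-9.6, 0.1, 0.7]
width: 0.0546
gripper_force: 40.0
```

```bash
python3 - <<'E'
from h import *
s=st()
print(wp(74,42.1,9,3)[0])
E
```

```text
t 23.07 p [0.5547 0.1682 0.0566] rpy [-3.1384  0.1596  0.0244] F [-9.6  0.1  0.7] Mz [ 0.32  2.97 -0.02] w 0.0546 gf 40.0
[0.55640033 0.16887203 0.05720668]
```

Emit:
servo_tool:
  deltas:
    - [1, 0.9, 0, 3.4, 0, 3, 0]
    - [1, 0.9, 0, 3.4, 0, 3, 0]
    - [1, 0, 0, 0, 0, 0, 0]

```text
t: 23.32
eef_pos: [0.5554, 0.1679, 0.0492]
ee_rot: [-3.139, 0.055, 0.024]
force: [-9.2, 0.2, 0.7]
width: 0.0547
gripper_force: 40.0
```

Emit:
servo_tool:
  deltas:
    - [1, 0.5, 0, 2.9, 0, 2.7, 0]
    - [1, 0, 0, 0, 0, 0, 0]
    - [1, 0, 0, 0, 0, 0, 0]

```text
t: 23.57
eef_pos: [0.5564, 0.1677, 0.0465]
ee_rot: [-3.14, 0.01, 0.024]
force: [-8.4, 0.1, 0.3]
width: 0.0546
gripper_force: 40.0
```

```bash
python3 - <<'E'
from h import *
s=st()
print(wp(74,41,0,3)[0])
f=arm.grab_frame("side"); save(f,"s8.png",(210,130,340,260),5)
E
```

```text
t 23.57 p [0.5564 0.1677 0.0465] rpy [-3.1398  0.01    0.0241] F [-8.4  0.1  0.3] Mz [-0.11  3.36  0.08] w 0.0546 gf 40.0
[0.55732058 0.16889452 0.046     ]
```

Emit:
servo_tool:
  deltas:
    - [1, 0, 0, 0.8, 0, 0.5, 0]
    - [1, 0, 0, 0.8, 0, 0, 0]
    - [1, 0, 0, 0, 0, 0, 0]
    - [1, 0, 0, 0, 0, 0, 0]

```text
t: 23.95
eef_pos: [0.5572, 0.1678, 0.0452]
ee_rot: [-3.14, 0.001, 0.023]
force: [-8.6, -0.2, 2.4]
width: 0.0545
gripper_force: 40.0
```

```bash
python3 - <<'E'
from h import *
s=st()
E
```

```text
t 23.95 p [0.5572 0.1678 0.0452] rpy [-3.1397e+00  1.0000e-03  2.3400e-02] F [-8.6 -0.2  2.4] Mz [-0.1   3.74  0.05] w 0.0545 gf 40.0
```

Emit:
servo_tool:
  deltas:
    - [1, -2, 0, 0, 0, 0, 0]
    - [1, -2, 0, 0, 0, 0, 0]
    - [1, -1, 0, 0, 0, 0, 0]
    - [1, 0, 0, 0, 0, 0, 0]
    - [-0.5, 0, 0, 0, 0, 0, 0]
    - [-0.5, 0, 0, 0, 0, 0, 0]
    - [-0.5, 0, 0, 0, 0, 0, 0]
    - [-0.5, 0, 0, 0, 0, 0, 0]
    - [-0.5, 0, 0, 0, 0, 0, 0]
    - [-0.5, 0, 0, 0, 0, 0, 0]

```text
t: 24.78
eef_pos: [0.5552, 0.1689, 0.0459]
ee_rot: [-3.137, -0.004, 0.024]
force: [-0.1, -0.1, -0.0]
width: 0.0655
gripper_force: 0.0
```

```bash
python3 - <<'E'
from h import *
s=st()
E
```

```text
t 24.78 p [0.5552 0.1689 0.0459] rpy [-3.1374 -0.0042  0.024 ] F [-0.1 -0.1 -0. ] Mz [-0.09  0.14  0.  ] w 0.0655 gf 0.0
```

Emit:
servo_tool:
  deltas:
    - [-0.5, 0, 0, -10, 0, 0, 0]
    - [-0.5, 0, 0, -20, 0, 0, 0]
    - [-0.5, 0, 0, -35, 0, 0, 0]
    - [-1, 0, 0, -40, 0, 0, 0]
    - [-1, 0, 0, -40, 0, 0, 0]
    - [-1, -20, 0, -30, 0, 0, 0]
    - [-1, -20, 0, 0, 0, 0, 0]
    - [-1, 0, 0, 0, 0, 0, 0]

```text
t: 25.45
eef_pos: [0.5128, 0.1672, 0.2243]
ee_rot: [-3.134, -0.008, 0.024]
force: [-1.6, -0.5, -1.3]
width: 0.087
gripper_force: 0.0
```

```bash
python3 - <<'E'
from h import *
s=st()
f=arm.grab_frame("wrist"); save(f,"w9.png")
import pickle; pickle.dump(f,open("w9.pkl","wb"))
for c,g in (("wrist",f),("side",arm.grab_frame("side"))):
    for d in arm.recognise("board_1",g)[:5]: print(c,round(d["conf"],2),world(g,d["at"]).round(4))
plan([((0.40,0.0,0.26),down(-0.6),10),((0.40,-0.22,0.22),down(-1.2),9)],-1)
E
```

```text
t 25.45 p [0.5128 0.1672 0.2243] rpy [-3.134  -0.0078  0.0241] F [-1.6 -0.5 -1.3] Mz [-0.16  0.39  0.01] w 0.087 gf 0.0
wrist 0.82 [ 0.4767 -0.1531  0.0135]
wrist 0.62 [0.5448 0.166  0.0576]
side 0.8 [0.5545 0.1608 0.0554]
side 0.75 [ 0.4852 -0.1727  0.0246]
side 0.61 [ 0.4193 -0.7419  0.0163]
side 0.59 [ 0.4718 -0.3345  0.0194]
ROWS 19 max 22.1 3.82
[[-1,-11.8,16.4,-4,-0.03,-0.01,3.58],[-1,-10.8,17.1,-4,-0.03,-0.02,3.57],[-1,-9.7,17.8,-4,-0.03,-0.02,3.58],[-1,-8.6,18.3,-4,-0.02,-0.01,3.58],[-1,-7.4,18.8,-4,-0.03,-0.01,3.57],[-1,-6.2,19.3,-4,-0.03,-0.02,3.58],[-1,-5,19.6,-4,-0.03,-0.01,3.57],[-1,-3.8,19.9,-3.9,-0.03,-0.02,3.58],[-1,-2.5,20.1,-3.9,-0.03,-0.01,3.58],[-1,-1.3,20.2,-4,-0.03,-0.02,3.57],[-1,13.8,20.2,4.4,0,0,3.82],[-1,15.1,19.2,4.5,0,0,3.82],[-1,16.4,18.1,4.4,0,0,3.82],[-1,17.5,17.1,4.5,0,0,3.82],[-1,18.7,15.8,4.4,0,0,3.82],[-1,19.6,14.5,4.5,0,0,3.82],[-1,20.6,13.2,4.4,0,0,3.82],[-1,21.4,11.9,4.5,0,0,3.82],[-1,22.1,10.3,4.4,0,0,3.82]]
```

View pics/w9.png

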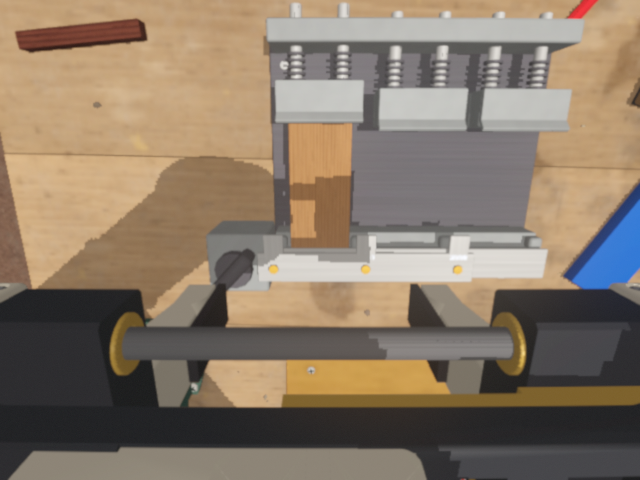

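Bay 3's board sits square: far end under jaw 3 (pushed back, row 122), near end under the lip (row 247). Now board B.

```bash
python3 - <<'E'
from h import *
f=arm.grab_frame("side")
e=pix2plane(f,[(274,305),(316,291)],.016); v=e[1]-e[0]; print(e.round(3),np.degrees(np.arctan2(v[1],v[0])))
hsv=cv2.cvtColor(f["color"],cv2.COLOR_RGB2HSV); print([hsv[y,x].tolist() for x,y in ((295,299),(285,302),(305,296),(300,320),(330,270))])
E
```

```text
[[ 0.405 -0.333  0.016]
 [ 0.55  -0.323  0.016]] 4.0233964347319935
[[14, 149, 214], [14, 152, 208], [14, 151, 213], [15, 109, 192], [15, 111, 202]]
```

Emit:
servo_tool:
  deltas:
    - [-1, 0, 30, -2, 0, 0, 0]
    - [-1, -2, 37, -2, 0, 0, 0]
    - [-1, -2, 37, -2, 0, 0, 0]
    - [-1, -2, 37, -2, 0, 0, 0]
    - [-1, -2, 37, 0, 0, 0, 0]
    - [-1, -3, 37, 0, 0, 0, 0]
    - [-1, -3, 37, 0, 0, 0, 0]
    - [-1, -3, 37, 0, 0, 0, 0]
    - [-1, -3, 37, 0, 0, 0, 0]
    - [-1, -3, 37, 0, 0, 0, 0]
    - [-1, -3, 37, 5, 0, 0, 0]
    - [-1, -3, 37, 5, 0, 0, 0]
    - [-1, -3, 37, 5, 0, 0, 0]
    - [-1, 0, 25, 5, 0, 0, 0]
    - [-1, 0, 0, 0, 0, 0, 0]
    - [-1, 0, 0, 0, 0, 0, 0]

```text
t: 27.03
eef_pos: [0.4935, -0.3341, 0.2046]
ee_rot: [-3.137, -0.0, 0.021]
force: [-0.6, 0.2, -0.1]
width: 0.0874
gripper_force: 0.0
```

```bash
python3 - <<'E'
from h import *
s=st(); print(np.round(s["q"],2))
f=arm.grab_frame("wrist"); save(f,"w10.png")
import pickle; pickle.dump(f,open("w10.pkl","wb"))
for d in arm.recognise("board_1",f)[:4]: print(round(d["conf"],2),world(f,d["at"]).round(4),proj(f,world(f,d["at"])).round())
hsv=cv2.cvtColor(f["color"],cv2.COLOR_RGB2HSV)
m=((hsv[...,1]>135)&(hsv[...,0]<20)&(hsv[...,2]>70)).astype(np.uint8); m[322:]=0
m=cv2.morphologyEx(m,cv2.MORPH_OPEN,np.ones((5,5)))
for c in cv2.findContours(m,cv2.RETR_EXTERNAL,cv2.CHAIN_APPROX_SIMPLE)[0]:
    if cv2.contourArea(c)>2000:
        b=pix2plane(f,c.reshape(-1,2),.016)[:,:2].astype(np.float32)*1000; r=cv2.minAreaRect(b); print(cv2.contourArea(c),np.round(r[0],1),np.round(r[1],1),round(r[2],1), cv2.boundingRect(c))
E
```

```text
t 27.03 p [ 0.4935 -0.3341  0.2046] rpy [-3.1367e+00 -5.0000e-04  2.0800e-02] F [-0.6  0.2 -0.1] Mz [-0.07  0.16 -0.  ] w 0.0874 gf 0.0
[-0.27  0.25 -0.2  -0.01 -1.13  1.86]
0.95 [ 0.4756 -0.3293  0.0206] [[313. 233.]]
0.9 [ 0.4908 -0.1697  0.0179] [[150. 214.]]
```

View pics/w10.png

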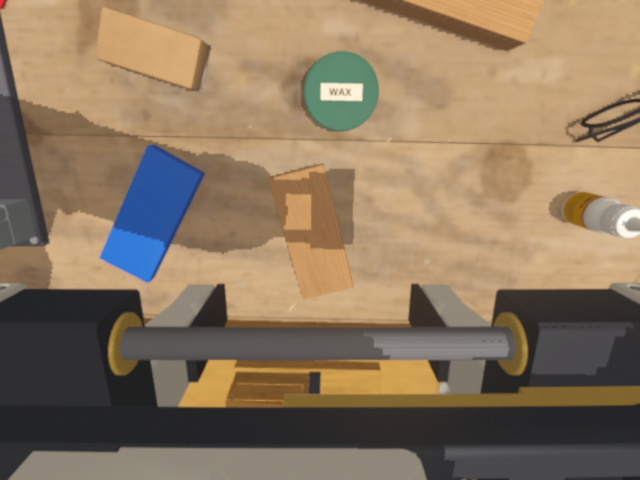

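Wrist: board B corners at (270,178), (323,165), (353,288), (305,297); the tin is clear at (340,90), and the bench hook's edge is near row 320.

```bash
python3 - <<'E'
from h import *
import pickle; f=pickle.load(open("w10.pkl","rb"))
b=pix2plane(f,[(270,178),(323,165),(353,288),(305,297)],.016); c=b.mean(0); a=(b[0]+b[1])/2-(b[2]+b[3])/2
an=np.arctan2(a[1],a[0]); print(b.round(4),c.round(4),np.degrees(an),np.linalg.norm(a))
print("hook edge",pix2plane(f,[(230,322),(400,322)],.02),"tin",pix2plane(f,[(340,128)],.022))
c[1]+=.0017; print(c)
plan([((c[0],c[1],0.06),down(an),7),((c[0],c[1],0.01),down(an),4)],-1)
E
```

```text
[[ 0.5282 -0.2879  0.016 ]
 [ 0.5414 -0.338   0.016 ]
 [ 0.4165 -0.3723  0.016 ]
 [ 0.4051 -0.3225  0.016 ]] [ 0.4728 -0.3302  0.016 ] 15.507971518591564 0.12866095781446155
hook edge [[ 0.37610184 -0.24328805  0.02      ]
 [ 0.38028871 -0.42348298  0.02      ]] tin [[ 0.57494181 -0.35244329  0.022     ]]
[ 0.47281873 -0.32848525  0.016     ]
ROWS 11 max 20.9 2.03
[[-1,-3.1,-0.5,20.8,-0.03,-0.02,-2.02],[-1,-3,-0.7,20.8,-0.04,-0.03,-2.03],[-1,-3,-0.8,20.9,-0.03,-0.02,-2.02],[-1,-3,-0.9,20.8,-0.04,-0.02,-2.02],[-1,-3,-1,20.8,-0.03,-0.03,-2.03],[-1,-2.8,-1.2,20.9,-0.03,-0.02,-2.02],[-1,-2.9,-1.2,20.8,-0.04,-0.02,-2.02],[-1,0,0,12.5,0,0,0],[-1,0,0,12.5,0,0,0],[-1,0,0,12.5,0,0,0],[-1,0,0,12.5,0,0,0]]
```

Emit:
servo_tool:
  deltas:
    - [-1, -3.1, -0.5, 20.8, 0, 0, -2.02]
    - [-1, -3, -0.7, 20.8, 0, 0, -2.03]
    - [-1, -3, -0.8, 20.9, 0, 0, -2.02]
    - [-1, -3, -0.9, 20.8, 0, 0, -2.02]
    - [-1, -3, -1, 20.8, 0, 0, -2.03]
    - [-1, -2.8, -1.2, 20.9, 0, 0, -2.02]
    - [-1, -2.9, -1.2, 20.8, 0, 0, -2.02]
    - [-0.6, 0, 0, 15, 0, 0, 0]
    - [0, 0, 0, 15, 0, 0, 0]
    - [0, 0, 0, 15, 0, 0, 0]
    - [0, 0, 0, 0, 0, 0, 0]
    - [0, 0, 0, 0, 0, 0, 0]
  squeeze: 15

```text
t: 28.13
eef_pos: [0.4736, -0.3272, 0.0156]
ee_rot: [-3.138, -0.004, 0.273]
force: [-0.2, 0.4, 0.8]
width: 0.0599
gripper_force: 0.0
```

Emit:
servo_tool:
  deltas:
    - [0.2, -0.5, 1, 5, 0, 0, 0]
    - [0.2, 0, 0, 5, 0, 0, 0]
    - [1, 0, 0, 0, 0, 0, 0]
    - [1, 0, 0, 0, 0, 0, 0]
    - [1, 0, 0, 0, 0, 0, 0]
    - [1, 0, 0, 0, 0, 0, 0]
  squeeze: 15

```text
t: 28.63
eef_pos: [0.4748, -0.329, 0.0077]
ee_rot: [-3.14, -0.008, 0.272]
force: [-0.1, 3.8, 5.8]
width: 0.055
gripper_force: 15.0
```

```bash
python3 - <<'E'
from h import *
s=st()
E
```

```text
t 28.63 p [ 0.4748 -0.329   0.0077] rpy [-3.1403 -0.0075  0.272 ] F [-0.1  3.8  5.8] Mz [ 1.49  0.22 -0.  ] w 0.055 gf 15.0
```

```bash
python3 - <<'E'
from h import *
s=arm.get_state(); p=np.array(s["eef_pos"]); M=rot(s["ee_rot"])
off=(-1.8,0,7.5)
a=wp(40,110,0,1,off); b=wp(40,85,15,1,off); c=wp(40,42.5,15,1,off)
plan([(a[0],a[1],12)],1,pose=(p+[0,0,.12],M)); print(a[0])
plan([(*b,5),(*c,5)],1,pose=a);print(c[0])
E
```

```text
ROWS 12 max 27.0 1.19
[[1,11.7,-25,1,-0.01,-0.04,1.18],[1,11.2,-25.3,0.9,-0.01,-0.03,1.18],[1,10.6,-25.5,1,-0.01,-0.04,1.19],[1,10.1,-25.7,0.9,-0.01,-0.03,1.18],[1,9.6,-26,1,-0.01,-0.03,1.18],[1,9.1,-26.1,0.9,-0.01,-0.04,1.18],[1,8.5,-26.3,0.9,-0.01,-0.03,1.19],[1,8,-26.4,0.9,-0.01,-0.04,1.18],[1,7.4,-26.7,0.9,-0.01,-0.03,1.18],[1,6.9,-26.7,0.9,-0.01,-0.04,1.18],[1,6.3,-27,0.8,-0.01,-0.03,1.18],[1,5.7,-27,0.9,-0.01,-0.04,1.19]]
[ 0.52928366 -0.00184145  0.1175    ]
ROWS 10 max 8.3 3.0
[[1,0,0,1.8,0,-3,0],[1,0.1,0,1.8,0,-3,0],[1,0.1,0,1.7,0,-3,0],[1,0.3,0,1.8,0,-3,0],[1,0.4,0,1.7,0,-3,0],[1,2.2,0,8.2,0,0,0],[1,2.2,0,8.2,0,0,0],[1,2.2,0,8.2,0,0,0],[1,2.2,0,8.3,0,0,0],[1,2.2,0,8.2,0,0,0]]
[ 0.5292372  -0.00184259  0.06610181]
```

Emit:
servo_tool:
  deltas:
    - [1, 0, 0, 0, 0, 0, 0]
    - [1, 0, 0, 0, 0, 0, 0]
    - [1, 0, 0, -10, 0, 0, 0]
    - [1, 0, 0, -25, 0, 0, 0]
    - [1, 0, 0, -30, 0, 0, 0]
    - [1, 0, 0, -30, 0, 0, 0]
    - [1, 0, 0, -25, 0, 0, 0]
    - [1, 0, 0, 0, 0, 0, 0]
  squeeze: 40

```text
t: 29.3
eef_pos: [0.4761, -0.3312, 0.133]
ee_rot: [3.138, -0.013, 0.273]
force: [0.0, -1.6, 0.8]
width: 0.0543
gripper_force: 40.0
```

Emit:
servo_tool:
  deltas:
    - [1, 11.7, -25, 1, 0, 0, 1.18]
    - [1, 11.2, -25.3, 0.9, 0, 0, 1.18]
    - [1, 10.6, -25.5, 1, 0, 0, 1.19]
    - [1, 10.1, -25.7, 0.9, 0, 0, 1.18]
    - [1, 9.6, -26, 1, 0, 0, 1.18]
    - [1, 9.1, -26.1, 0.9, 0, 0, 1.18]
    - [1, 8.5, -26.3, 0.9, 0, 0, 1.19]
    - [1, 8, -26.4, 0.9, 0, 0, 1.18]
    - [1, 7.4, -26.7, 0.9, 0, 0, 1.18]
    - [1, 6.9, -26.7, 0.9, 0, 0, 1.18]
    - [1, 6.3, -27, 0.8, 0, 0, 1.18]
    - [1, 5.7, -27, 0.9, 0, 0, 1.19]
    - [1, 0, 0, 0, 0, 0, 0]
    - [1, 0, 0, 0, 0, 0, 0]
    - [1, 0, 0, 0, 0, 0, 0]

```text
t: 30.55
eef_pos: [0.5275, -0.0024, 0.1169]
ee_rot: [-3.137, -0.005, 0.024]
force: [-1.0, -0.7, -0.3]
width: 0.0544
gripper_force: 40.0
```

```bash
python3 - <<'E'
from h import *
s=st()
f=arm.grab_frame("wrist"); save(f,"w11.png")
import pickle; pickle.dump(f,open("w11.pkl","wb"))
g=cv2.cvtColor(f["color"],cv2.COLOR_RGB2HSV)
m=((g[...,1]>120)&(g[...,0]<25)).astype(np.uint8)
for r in range(120,330,12):
    x=np.where(m[r,180:460])[0]; print(r, (180+x.min(),180+x.max(),len(x)) if len(x) else None, end="; ")
off=(-1.8,0,7.5)
b=wp(40,85,15,1,off); c=wp(40,42.5,15,1,off)
print(); plan([(*b,5),(*c,5)],1)
E
```

```text
t 30.55 p [ 0.5275 -0.0024  0.1169] rpy [-3.1374 -0.0045  0.0245] F [-1.  -0.7 -0.3] Mz [-0.15  0.16 -0.  ] w 0.0544 gf 40.0
120 None; 132 None; 144 None; 156 None; 168 (np.int64(258), np.int64(376), 80); 180 (np.int64(253), np.int64(380), 83); 192 (np.int64(253), np.int64(384), 97); 204 (np.int64(254), np.int64(383), 115); 216 (np.int64(254), np.int64(381), 118); 228 (np.int64(255), np.int64(381), 126); 240 (np.int64(255), np.int64(380), 126); 252 (np.int64(256), np.int64(379), 124); 264 (np.int64(257), np.int64(379), 123); 276 (np.int64(257), np.int64(378), 122); 288 (np.int64(257), np.int64(378), 118); 300 (np.int64(258), np.int64(377), 120); 312 (np.int64(192), np.int64(442), 129); 324 (np.int64(184), np.int64(450), 157); 
ROWS 10 max 8.3 3.05
[[1,0.4,-0.2,1.6,-0.05,-3.05,0],[1,0.4,-0.2,1.7,-0.05,-3.05,-0.01],[1,0.5,-0.1,1.5,-0.04,-3.05,0],[1,0.6,-0.2,1.6,-0.05,-3.05,0],[1,0.7,-0.2,1.5,-0.05,-3.05,0],[1,2.2,0,8.2,0,0,0],[1,2.2,0,8.2,0,0,0],[1,2.2,0,8.2,0,0,0],[1,2.2,0,8.3,0,0,0],[1,2.2,0,8.2,0,0,0]]
```

Emit:
servo_tool:
  deltas:
    - [1, 0.4, -0.2, 1.6, 0, -3.05, 0]
    - [1, 0.4, -0.2, 1.7, 0, -3.05, 0]
    - [1, 0.5, -0.1, 1.5, 0, -3.05, 0]
    - [1, 0.6, -0.2, 1.6, 0, -3.05, 0]
    - [1, 0.7, -0.2, 1.5, 0, -3.05, 0]
    - [1, 2.2, 0, 8.2, 0, 0, 0]
    - [1, 2.2, 0, 8.2, 0, 0, 0]
    - [1, 2.2, 0, 8.2, 0, 0, 0]
    - [1, 2.2, 0, 8.3, 0, 0, 0]
    - [1, 2.2, 0, 8.2, 0, 0, 0]
    - [1, 0, 0, 0, 0, 0, 0]
    - [1, 0, 0, 0, 0, 0, 0]

```text
t: 31.6
eef_pos: [0.5288, -0.0014, 0.0653]
ee_rot: [-3.138, 0.263, 0.025]
force: [-0.4, -0.7, 0.1]
width: 0.0545
gripper_force: 40.0
```

```bash
python3 - <<'E'
from h import *
s=st()
off=(-1,0,7.5)
print(wp(40,42.5,15,1,off)[0])
f=arm.grab_frame("wrist"); save(f,"w12.png")
plan([(*wp(57,42.5,15,1,off),5)],1)
g=cv2.cvtColor(f["color"],cv2.COLOR_RGB2GRAY).astype(int)
for r in (135,145,152): 
    d=np.abs(np.diff(g[r])); print(r,[int(x) for x in np.where(d>25)[0] if 150<x<500])
E
```

```text
t 31.6 p [ 0.5288 -0.0014  0.0653] rpy [-3.1378  0.2629  0.0248] F [-0.4 -0.7  0.1] Mz [-0.06 -0.78 -0.  ] w 0.0545 gf 40.0
[ 0.52846469 -0.00186147  0.06630886]
ROWS 5 max 3.2 0.05
[[1,3.1,0.1,-1,-0.04,0,0.01],[1,3.1,0.1,-0.9,-0.05,0.01,0],[1,3.1,0.1,-1,-0.04,0,0.01],[1,3.2,0.1,-1,-0.05,0.01,0],[1,3.1,0.1,-0.9,-0.04,0,0.01]]
135 [220, 317, 419]
145 [221, 418]
152 [418]
```

Jaw 1 spans columns 220–419, the same alignment as bay 3. Inserting.

Emit:
servo_tool:
  deltas:
    - [1, 3.1, 0.1, -1, 0, 0, 0]
    - [1, 3.1, 0.1, -0.9, 0, 0, 0]
    - [1, 3.1, 0.1, -1, 0, 0, 0]
    - [1, 3.2, 0.1, -1, 0, 0, 0]
    - [1, 3.1, 0.1, -0.9, 0, 0, 0]
    - [1, 0, 0, 0, 0, 0, 0]
    - [1, 0, 0, 0, 0, 0, 0]

```text
t: 32.23
eef_pos: [0.5457, -0.0015, 0.066]
ee_rot: [-3.137, 0.262, 0.024]
force: [0.6, 0.9, -1.0]
width: 0.0543
gripper_force: 40.0
```

Emit:
servo_tool:
  deltas:
    - [1, 2.9, 0, -0.8, 0, 0, 0]
    - [1, 2.9, 0, -0.8, 0, 0, 0]
    - [1, 2.9, 0, -0.8, 0, 0, 0]
    - [1, 2.9, 0, -0.8, 0, 0, 0]
    - [1, 0, 0, 0, 0, 0, 0]
    - [1, 0, 0, 0, 0, 0, 0]

```text
t: 32.73
eef_pos: [0.556, -0.0013, 0.0659]
ee_rot: [-3.138, 0.266, 0.024]
force: [-5.5, 0.7, 1.1]
width: 0.0545
gripper_force: 40.0
```

```bash
python3 - <<'E'
from h import *
s=st()
print(wp(69,42.5,15,1,(-1,0,7.5))[0])
E
```

```text
t 32.73 p [ 0.556  -0.0013  0.0659] rpy [-3.1377  0.2661  0.0242] F [-5.5  0.7  1.1] Mz [0.25 1.62 0.02] w 0.0545 gf 40.0
[ 0.55745603 -0.00115294  0.06630886]
```

Emit:
servo_tool:
  deltas:
    - [1, 2.4, 0, -0.7, 0, 0, 0]
    - [1, 2.4, 0, -0.7, 0, 0, 0]
    - [1, 2.4, 0, -0.7, 0, 0, 0]
    - [1, 0, 0, 0, 0, 0, 0]
    - [1, 0, 0, 0, 0, 0, 0]

```text
t: 33.15
eef_pos: [0.5624, -0.0012, 0.0659]
ee_rot: [-3.138, 0.268, 0.024]
force: [-8.5, 1.1, 3.0]
width: 0.0544
gripper_force: 40.0
```

Emit:
servo_tool:
  deltas:
    - [1, 0, 0, 0, 0, 0, 0]

```text
t: 33.23
eef_pos: [0.5623, -0.0012, 0.0659]
ee_rot: [-3.138, 0.268, 0.024]
force: [-9.1, 1.3, 2.3]
width: 0.0546
gripper_force: 40.0
```

```bash
python3 - <<'E'
from h import *
s=st()
f=arm.grab_frame("wrist"); save(f,"w13.png",(100,0,560,330),1.5); F=[arm.get_state()["force"][0]]
for i in range(3): arm.grab_frame("side"); F.append(arm.get_state()["force"][0])
print(F)
E
```

```text
t 33.23 p [ 0.5623 -0.0012  0.0659] rpy [-3.1377  0.2682  0.0242] F [-9.1  1.3  2.3] Mz [0.36 2.6  0.  ] w 0.0546 gf 40.0
[np.float64(-8.905779887073638), np.float64(-8.394082078092017), np.float64(-9.017613344792668), np.float64(-8.40951661886437)]
```

Emit:
servo_tool:
  deltas:
    - [1, 1.5, 0, -0.4, 0, 0, 0]
    - [1, 0.6, 0, 3.4, 0, 3, 0]
    - [1, 0.7, 0, 3.5, 0, 3, 0]
    - [1, 0, 0, 0, 0, 0, 0]

```text
t: 33.77
eef_pos: [0.5618, -0.0014, 0.0585]
ee_rot: [-3.138, 0.162, 0.023]
force: [-10.1, 1.0, 1.7]
width: 0.0546
gripper_force: 40.0
```

Emit:
servo_tool:
  deltas:
    - [1, 0.9, 0, 3.4, 0, 3, 0]
    - [1, 0.9, 0, 3.4, 0, 3, 0]
    - [1, 0, 0, 0, 0, 0, 0]

```text
t: 34.02
eef_pos: [0.5623, -0.0015, 0.0512]
ee_rot: [-3.138, 0.057, 0.023]
force: [-10.0, 2.2, 3.0]
width: 0.0547
gripper_force: 40.0
```

```bash
python3 - <<'E'
from h import *
s=st(); print(wp(74,41.7,3,1,(-2,0,7.5))[0])
F=[]
for i in range(3): arm.grab_frame("side"); F.append(arm.get_state()["force"].round(1) if hasattr(arm.get_state()["force"],'round') else arm.get_state()["force"])
print(F)
E
```

```text
t 34.02 p [ 0.5623 -0.0015  0.0512] rpy [-3.1378  0.057   0.0228] F [-10.    2.2   3. ] Mz [0.57 3.48 0.16] w 0.0547 gf 40.0
[ 0.56311504 -0.00101463  0.05248689]
[array([-8.3,  0.8,  1.2]), array([-8.8,  0.9,  0.5]), array([-9.6,  0.9,  0.6])]
```

Emit:
servo_tool:
  deltas:
    - [1, 0.5, 0, 2.5, 0, 3.1, 0]
    - [1, 0, 0, 0, 0, 0, 0]
    - [1, 0, 0, 0, 0, 0, 0]

```text
t: 34.42
eef_pos: [0.5634, -0.0017, 0.0486]
ee_rot: [-3.139, 0.005, 0.023]
force: [-10.0, 0.9, 1.1]
width: 0.0545
gripper_force: 40.0
```

Emit:
servo_tool:
  deltas:
    - [1, 0, 0, 0.8, 0, 0, 0]
    - [1, 0, 0, 0, 0, 0, 0]
    - [1, 0, 0, 0, 0, 0, 0]

```text
t: 34.67
eef_pos: [0.5642, -0.0016, 0.048]
ee_rot: [-3.139, 0.005, 0.023]
force: [-10.0, 0.1, 1.8]
width: 0.0546
gripper_force: 40.0
```

```bash
python3 - <<'E'
from h import *
s=st()
F=[]
for i in range(3): arm.grab_frame("side"); F.append(np.round(arm.get_state()["force"],1))
print(F)
E
```

```text
t 34.67 p [ 0.5642 -0.0016  0.048 ] rpy [-3.1387  0.0051  0.0229] F [-10.    0.1   1.8] Mz [0.11 3.53 0.2 ] w 0.0546 gf 40.0
[array([-9.8,  0. ,  2.5]), array([-9.7,  0.8,  2.9]), array([-10.2,  -0.1,   2.4])]
```

Emit:
servo_tool:
  deltas:
    - [1, -2, 0, 0.3, 0, 0, 0]
    - [1, -2, 0, 0, 0, 0, 0]
    - [1, -2, 0, 0, 0, 0, 0]
    - [1, 0, 0, 0, 0, 0, 0]

```text
t: 35.15
eef_pos: [0.5588, -0.0017, 0.048]
ee_rot: [-3.139, 0.004, 0.023]
force: [-6.4, -0.0, -0.1]
width: 0.0542
gripper_force: 40.0
```

```bash
python3 - <<'E'
from h import *
s=st()
E
```

```text
t 35.15 p [ 0.5588 -0.0017  0.048 ] rpy [-3.1385  0.0036  0.023 ] F [-6.4 -0.  -0.1] Mz [-0.22  2.79  0.17] w 0.0542 gf 40.0
```

Releasing, then rising to check.

Emit:
servo_tool:
  deltas:
    - [-0.5, 0, 0, 0, 0, 0, 0]
    - [-0.5, 0, 0, 0, 0, 0, 0]
    - [-0.5, 0, 0, 0, 0, 0, 0]
    - [-0.5, 0, 0, 0, 0, 0, 0]
    - [-0.5, 0, 0, 0, 0, 0, 0]
    - [-0.5, 0, 0, -10, 0, 0, 0]
    - [-0.5, 0, 0, -20, 0, 0, 0]
    - [-0.5, 0, 0, -30, 0, 0, 0]
    - [-1, 0, 0, -40, 0, 0, 0]
    - [-1, -20, -10, -40, 0, 0, 0]
    - [-1, -30, -30, -40, 0, 0, 0]
    - [-1, -20, -30, 0, 0, 0, 0]
    - [-1, 0, 0, 0, 0, 0, 0]
    - [-1, 0, 0, 0, 0, 0, 0]

```text
t: 36.32
eef_pos: [0.5, 0.0588, 0.2159]
ee_rot: [-3.136, -0.004, 0.026]
force: [0.4, -0.8, -0.1]
width: 0.0874
gripper_force: 0.0
```

```bash
python3 - <<'E'
from h import *
s=st()
f=arm.grab_frame("wrist"); save(f,"w14.png")
import pickle; pickle.dump(f,open("w14.pkl","wb"))
for c,g in (("wrist",f),("side",arm.grab_frame("side"))):
    for d in arm.recognise("board_1",g)[:5]: print(c,round(d["conf"],2),world(g,d["at"]).round(4))
# far/near edge of boards from mask in rectified rack view
W,H=300,260; xs=np.linspace(-100,110,W); ys=np.linspace(130,-130,H)
P=np.array([[x,y,56] for y in ys for x in xs])/1000; Rz=R.from_euler('z',YAW).as_matrix(); Pw=P@Rz.T+[*O,0]
uv=proj(f,Pw).astype(np.float32).reshape(H,W,2); im=cv2.remap(f["color"],uv[...,0],uv[...,1],cv2.INTER_LINEAR)
g=cv2.cvtColor(im,cv2.COLOR_RGB2HSV); m=((g[...,1]>120)&(g[...,0]<25)).astype(np.uint8)
n,l,sx,c=cv2.connectedComponentsWithStats(m)
for i in range(1,n):
    if sx[i,4]>2000:
        pts=np.argwhere(l==i); r=cv2.minAreaRect(np.c_[xs[pts[:,1]],ys[pts[:,0]]].astype(np.float32)); print(np.round(r[0],1),np.round(r[1],1),round(r[2],2))
E
```

```text
t 36.32 p [0.5    0.0588 0.2159] rpy [-3.136  -0.0043  0.0263] F [ 0.4 -0.8 -0.1] Mz [-0.14  0.13  0.02] w 0.0874 gf 0.0
wrist 0.73 [ 0.4916 -0.1637  0.0156]
wrist 0.59 [ 0.5523 -0.002   0.0542]
wrist 0.56 [0.5452 0.164  0.0628]
side 0.93 [ 0.4205 -0.7396  0.0137]
side 0.87 [0.5522 0.159  0.0557]
side 0.78 [ 0.5562 -0.0092  0.0574]
side 0.64 [ 0.485  -0.173   0.0225]
side 0.52 [0.5986 0.0369 0.026 ]
[-4.5 81.8] [111.   56.2] 0.0
[ -4.8 -85.8] [110.3  54.2] 0.0
```

```bash
python3 - <<'E'
from h import *
plan([((0.4708,0.2436,0.17),down(-0.697),9),((0.4708,0.2436,0.0865),down(-0.697),5)],-1)
E
```

```text
ROWS 14 max 20.8 4.59
[[-1,-2.8,-20.8,4.9,-0.02,0,4.58],[-1,-4.5,-20.5,4.9,-0.03,0.01,4.58],[-1,-6.2,-20.1,5,-0.02,0,4.59],[-1,-7.7,-19.5,4.9,-0.02,0,4.58],[-1,-9.2,-18.9,4.9,-0.02,0.01,4.58],[-1,-10.7,-18,4.8,-0.03,0,4.58],[-1,-12.2,-17.2,4.9,-0.02,0.01,4.58],[-1,-13.4,-16.1,4.9,-0.02,0,4.59],[-1,-14.7,-15,4.9,-0.03,0,4.58],[-1,0,0,16.7,0,0,0],[-1,0,0,16.7,0,0,0],[-1,0,0,16.7,0,0,0],[-1,0,0,16.7,0,0,0],[-1,0,0,16.7,0,0,0]]
```

Emit:
servo_tool:
  deltas:
    - [-1, -2.8, -20.8, 4.9, 0, 0, 4.58]
    - [-1, -4.5, -20.5, 4.9, 0, 0, 4.58]
    - [-1, -6.2, -20.1, 5, 0, 0, 4.59]
    - [-1, -7.7, -19.5, 4.9, 0, 0, 4.58]
    - [-1, -9.2, -18.9, 4.9, 0, 0, 4.58]
    - [-1, -10.7, -18, 4.8, 0, 0, 4.58]
    - [-1, -12.2, -17.2, 4.9, 0, 0, 4.58]
    - [-1, -13.4, -16.1, 4.9, 0, 0, 4.59]
    - [-1, -14.7, -15, 4.9, 0, 0, 4.58]
    - [-1, 0, 0, 0, 0, 0, 0]
    - [-1, 0, 0, 0, 0, 0, 0]
    - [-1, 0, 0, 0, 0, 0, 0]

```text
t: 37.52
eef_pos: [0.4708, 0.2434, 0.17]
ee_rot: [-3.139, 0.002, -0.696]
force: [-0.3, -0.1, 0.5]
width: 0.0877
gripper_force: 0.0
```

```bash
python3 - <<'E'
from h import *
s=st(); f=arm.grab_frame("wrist"); save(f,"w15.png")
plan([((0.4708,0.2436,0.0865),down(-0.697),5)],-1)
E
```

```text
t 37.52 p [0.4708 0.2434 0.17  ] rpy [-3.1393e+00  1.7000e-03 -6.9570e-01] F [-0.3 -0.1  0.5] Mz [-0.06  0.13 -0.02] w 0.0877 gf 0.0
ROWS 5 max 16.8 0.04
[[-1,0,0,16.7,-0.03,0.02,0.01],[-1,0,0,16.8,-0.04,0.02,0.01],[-1,0,0,16.7,-0.03,0.02,0],[-1,-0.1,0,16.7,-0.03,0.02,0.01],[-1,0,-0.1,16.8,-0.03,0.02,0.01]]
```

Emit:
servo_tool:
  deltas:
    - [-1, 0, 0, 16.7, 0, 0, 0]
    - [-1, 0, 0, 16.8, 0, 0, 0]
    - [0, 0, 0, 16.7, 0, 0, 0]
    - [0.4, 0, 0, 16.7, 0, 0, 0]
    - [0.6, 0, 0, 16.8, 0, 0, 0]
    - [1, 0, 0, 0, 0, 0, 0]
    - [1, 0, 0, 0, 0, 0, 0]
    - [1, 0, 0, 0, 0, 0, 0]
    - [1, 0, 0, 0, 0, 0, 0]
    - [1, 0, 0, 0, 0, 0, 0]
    - [1, 0, 0, 0, 0, 0, 0]
    - [1, 0, 0, 0, 0, 0, 0]
    - [1, 0, 0, 0, 0, 0, 0]
    - [1, 0, 0, 0, 0, 0, 0]
    - [1, 0, 0, 0, 0, 0, 0]
    - [1, 0, 0, 0, 0, 0, 0]
  squeeze: 12

```text
t: 38.9
eef_pos: [0.4702, 0.2442, 0.0869]
ee_rot: [-3.139, 0.002, -0.696]
force: [-2.7, -1.6, 4.1]
width: 0.0118
gripper_force: 12.0
```

```bash
python3 - <<'E'
from h import *
s=st(); print(s["q"][5])
E
```

```text
t 38.9 p [0.4702 0.2442 0.0869] rpy [-3.1386e+00  1.8000e-03 -6.9650e-01] F [-2.7 -1.6  4.1] Mz [-0.64  1.12 -0.19] w 0.0118 gf 12.0
0.02810020474969488
```

Emit:
servo_tool:
  deltas:
    - [1, 0, 0, 0, 0, 0, 0]
    - [1, 0, 0, 0, 0, 0, 4]
    - [1, 0, 0, 0, 0, 0, 7]
    - [1, 0, 0, 0, 0, 0, 7]
    - [1, 0, 0, 0, 0, 0, 7]
    - [1, 0, 0, 0, 0, 0, 7]
    - [1, 0, 0, 0, 0, 0, 7]
    - [1, 0, 0, 0, 0, 0, 7]
    - [1, 0, 0, 0, 0, 0, 7]
    - [1, 0, 0, 0, 0, 0, 7]
    - [1, 0, 0, 0, 0, 0, 7]
    - [1, 0, 0, 0, 0, 0, 7]
    - [1, 0, 0, 0, 0, 0, 7]
    - [1, 0, 0, 0, 0, 0, 7]
    - [1, 0, 0, 0, 0, 0, 7]
    - [1, 0, 0, 0, 0, 0, 7]
    - [1, 0, 0, 0, 0, 0, 7]
    - [1, 0, 0, 0, 0, 0, 7]
    - [1, 0, 0, 0, 0, 0, 7]
    - [1, 0, 0, 0, 0, 0, 7]
  squeeze: 30

```text
t: 40.57
eef_pos: [0.4719, 0.2438, 0.0869]
ee_rot: [3.139, 0.003, -2.97]
force: [8.8, -7.2, -1.8]
width: 0.012
gripper_force: 30.0
```

Emit:
servo_tool:
  deltas:
    - [1, 0, 0, 0, 0, 0, 5]
    - [1, 0, 0, 0, 0, 0, 4]
    - [1, 0, 0, 0, 0, 0, 0]

```text
t: 40.82
eef_pos: [0.4719, 0.2436, 0.0869]
ee_rot: [3.139, 0.003, -3.126]
force: [8.3, -6.5, -0.8]
width: 0.0119
gripper_force: 29.9
```

```bash
python3 - <<'E'
from h import *
s=st(); print(s["q"][5])
E
```

```text
t 40.82 p [0.4719 0.2436 0.0869] rpy [ 3.1391e+00  2.8000e-03 -3.1261e+00] F [ 8.3 -6.5 -0.8] Mz [-2.79 -3.03 -0.08] w 0.0119 gf 29.9
-2.4019964993577294
```

Emit:
servo_tool:
  deltas:
    - [1, 0, 0, 0, 0, 0, 2]
    - [1, 0, 0, 0, 0, 0, 2]
    - [1, 0, 0, 0, 0, 0, 2]
    - [1, 0, 0, 0, 0, 0, 0]

```text
t: 41.15
eef_pos: [0.4717, 0.2436, 0.0869]
ee_rot: [3.139, 0.002, 3.056]
force: [6.4, -7.3, 0.2]
width: 0.0122
gripper_force: 31.8
```

```bash
python3 - <<'E'
from h import *
s=st(); print(s["q"][5])
E
```

```text
t 41.15 p [0.4717 0.2436 0.0869] rpy [3.1391e+00 2.4000e-03 3.0560e+00] F [ 6.4 -7.3  0.2] Mz [-2.63 -2.4   0.75] w 0.0122 gf 31.8
-2.5034625833529196
```

Emit:
servo_tool:
  deltas:
    - [1, 0, 0, 0, 0, 0, -4]
    - [1, 0, 0, 0, 0, 0, 0]
    - [-1, 0, 0, 0, 0, 0, 0]
    - [-1, 0, 0, 0, 0, 0, 0]
    - [-1, 0, 0, 0, 0, 0, 0]
    - [-1, 0, 0, -5, 0, 0, 0]
    - [-1, 0, 0, -20, 0, 0, 0]
    - [-1, 0, 0, -40, 0, 0, 0]
    - [-1, 0, 0, -40, 0, 0, 0]
    - [-1, 0, 0, -30, 0, 0, 0]
    - [-1, 20, 0, 0, 0, 0, 0]
    - [-1, 30, 0, 0, 0, 0, 0]
    - [-1, 30, 0, 0, 0, 0, 0]
    - [-1, 20, 0, 0, 0, 0, 0]
    - [-1, 0, 0, 0, 0, 0, 0]
    - [-1, 0, 0, 0, 0, 0, 0]

```text
t: 42.48
eef_pos: [0.3698, 0.246, 0.2226]
ee_rot: [3.136, 0.002, 3.128]
force: [-0.6, 0.5, 0.5]
width: 0.0876
gripper_force: 0.0
```

```bash
python3 - <<'E'
from h import *
s=st()
f=arm.grab_frame("side"); g=arm.grab_frame("wrist")
a=f["color"][150:270,200:360]; a=cv2.resize(a,(720,540),interpolation=cv2.INTER_CUBIC)[:,:,::-1]
b=cv2.resize(g["color"],(560,420))[:,:,::-1]; sc=arm.grab_frame("scene")["color"][180:400,80:380][:,:,::-1]
top=cv2.resize(a,(400,300)); t2=cv2.resize(sc,(400,300)); bot=cv2.resize(g["color"],(400,300))[:,:,::-1]
fu=cv2.resize(f["color"],(400,300))[:,:,::-1]
cv2.imwrite("pics/final.png",np.vstack([np.hstack([top,t2]),np.hstack([bot,fu])]))
for h in (f,g):
    for d in arm.recognise("keeper_tongue",h)[:2]: print(round(d["conf"],2),world(h,d["at"]).round(4))
E
```

```text
t 42.48 p [0.3698 0.246  0.2226] rpy [3.1357e+00 2.1000e-03 3.1282e+00] F [-0.6  0.5  0.5] Mz [ 0.05 -0.07 -0.01] w 0.0876 gf 0.0
0.69 [0.4746 0.0755 0.0667]
0.61 [0.4645 0.1695 0.0654]
```

View pics/final.png

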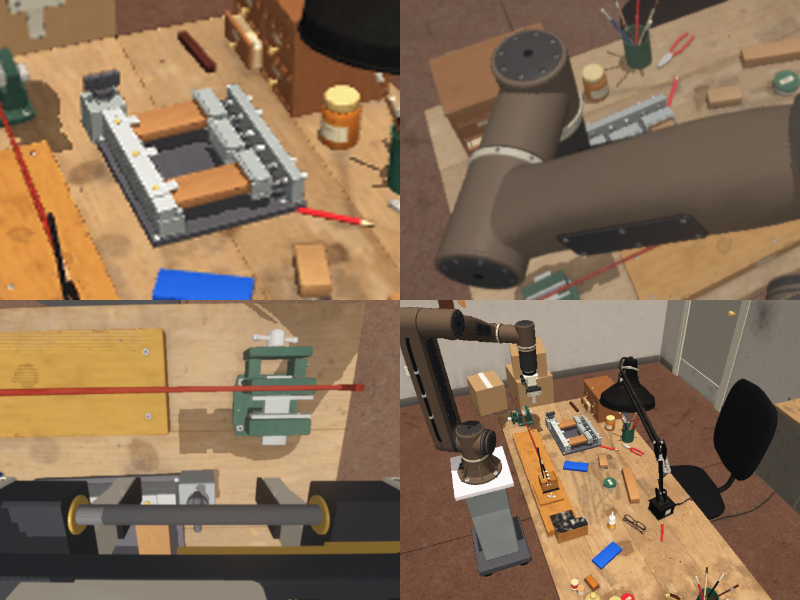

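The final view shows both boards in their bays with the tongues over their near ends and the bystanders in place. The middle tongue reads y≈0.076, as it did at the start.

```bash
python3 -c "
from station import arm
print(arm.job_done())"
```

```text
the job is handed in; nothing more can be done
None
```

I mounted both boards I found on the bench (no third one was in view) square in bays 1 and 3, turned the knob counter-clockwise to slacken and back to its tight stop, left the jar, tin, sanding block and rosewood bar untouched, and handed the job in at about 42 s.

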